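Tap the last microscope clamp bar and basket the batch

TASK

Draw the last clamp bar out from under the stack of square plates without unstacking or toppling them, slide it hole end first fully home in the nest of the tapping stand, and bring the tap down as far as it goes into its hole. Turn the crank clockwise half a turn forward and a quarter back, again half forward and a quarter back, then half forward once more, so that it stands one full turn in; then unscrew it all the way back and only then raise the tap fully. Finally drop the tapped bar and every other clamp bar lying on the bench (one to three of them, already tapped) into the wire basket, leaving the plates stacked on their rack and the jar, dish and microscope objective alone.

Things in the scene. Friction and masses are not known exactly. Their poses are not given: they have to be found in the camera images.
- stand: white tapping stand, fixed; origin on the bench under the vertical spindle axis, z up; its nest opens to -x. Base plate 12 high, x=-40 to 75, y +-45. Column at x=40 to 70; bracket over the nest, y +-15, x=-16 to 70, 84 to 108 over the bench. A bar that is home has its hole under the tap (within 4 mm), its plain end 104 mm out at -x, free below for fingers beyond x=-62
- nest (a point): centre of the nest floor on the spindle axis, 16 mm over the bench; axes as the stand. The floor runs out to x=-62 as a rail 24 wide. Nest walls 11 high over the floor, 32 apart, x=-20 to 20, with flared lips out to x=-36 (mouth about 47 wide); end stop face at x=16.5
- quill (a joint): lowering of spindle, tap and crank together, m: 0 raised, 0.020 fully down. Moved by pushing or pulling the crank knob; stays where left (friction about 7 N). Raised, the tap's tip is 42 mm over the bench, 14 over a bar in the nest; fully down it stands 6 mm deep in the bar's hole. It goes down only with the hole under it
- crank (a joint): turn of crank and tap, rad, growing clockwise seen from above (cutting); 0 is the stop, arm pointing to the stand's +x; far stop 7.2. Starts between 0 and 0.25; stays where left (friction 0.12 N m); the tap feeds 1.5 mm down a turn. Turn it only with the tap down; never raise the tap while it is more than a seventh of a turn in
- tap_tip (a point): lower tip of the tap, on the spindle axis; tap 11 mm thick, its colliding core 7 mm
- knob_grip (a point): middle of the upright black crank knob, 22 mm diameter, 34 high, spinning freely on its pin, 40 mm from the spindle axis; 163 mm over the bench when the quill is raised. The knob's underside is 17 mm below this point, the crank arm's top 20 mm below; nothing stands higher than the knob
- rack: grey rack plate 96 x 84, 6 thick, fixed; origin on the bench under the centre of the stack. Two upright stop posts, 8 mm diameter, up to 45 mm over the bench at x=-43, y=+-25, hold the stack back while the bar is drawn out between them towards the rack's -x
- blank: the bar to be tapped: aluminium, 120 long x 28 wide x 12 thick, 100 g; origin at the centre of its underside, x along its length, z up; a 12 mm hole through it 44 mm from the origin towards +x. Starts on the rack plate under the stack, along the rack's x, origin at about x=-37; its plain end sticks out 62 mm from the plates to the rack's -x, the hole end is hidden
- blank_hole0 (a point): mouth of that bar's hole, at its top face, 12 mm above its underside
- plate0: lowest of three dark square plates, 70 x 70 x 8, 110 g, stacked on the blank; origin at the centre of its underside. They sink 12 mm onto the rack as the bar leaves
- plate1: middle plate of the stack, the same
- plate2: top plate of the stack, the same
- bar0: finished bar lying on the bench, may be absent: aluminium, 120 long x 28 wide x 12 thick, 100 g; origin at the centre of its underside, x along its length, z up; a 12 mm hole through it 44 mm from the origin towards +x
- bar1: finished bar, may be absent: the same as bar0
- bar2: finished bar, may be absent: the same as bar0
- basket_in (a point): centre of the inner floor, 4 mm over the bench, of the fixed wire basket, inside 186 along x by 136 along y, rim 60 mm over the bench; axes as the basket
- jar: bystander: amber glass jar, 52 mm diameter, 75 high; origin under its centre
- dish: bystander: shallow glass dish, 72 mm across, 16 high; origin under its centre
- objective: bystander: steel microscope objective standing on end, 26 mm diameter, 46 high; origin under its centre
Things that resemble listed ones, but are neither listed nor needed, are in the scene too. Leave any blue look-alike of the bar2 alone.

How it is judged (in metres and radians):
On the way, in this order (a step that is already met when the one before it is completed fails the run):
1. the last bar is out from under the stack, and the plates lie flat in their stack on the rack (horizontal distance between blank_hole0 and rack above 0.06 m and horizontal distance between each of plate0, plate1, plate2 and rack below 0.03 m and angle between each of plate0, plate1, plate2's own z axis and vertical below 0.12 rad), for 0.2 s.
2. the bar is home in the nest and the tap is down in its hole, not yet turned (horizontal distance between blank_hole0 and tap_tip below 0.0045 m and angle between blank's own z axis and vertical below 0.06 rad and z of blank_hole0 in the frame of nest between 0.008 and 0.016 m and value of joint quill above 0.016 m and value of joint crank below 0.6 rad), for 0.1 s.
3. first half turn forward (value of joint crank above 2.8 rad and horizontal distance between blank_hole0 and tap_tip below 0.0045 m and angle between blank's own z axis and vertical below 0.06 rad and z of blank_hole0 in the frame of nest between 0.008 and 0.016 m and value of joint quill above 0.016 m).
4. a quarter turn back (value of joint crank below 2.15 rad and horizontal distance between blank_hole0 and tap_tip below 0.0045 m and angle between blank's own z axis and vertical below 0.06 rad and z of blank_hole0 in the frame of nest between 0.008 and 0.016 m and value of joint quill above 0.016 m).
5. half a turn forward again (value of joint crank above 4.35 rad and horizontal distance between blank_hole0 and tap_tip below 0.0045 m and angle between blank's own z axis and vertical below 0.06 rad and z of blank_hole0 in the frame of nest between 0.008 and 0.016 m and value of joint quill above 0.016 m).
6. a quarter turn back again (value of joint crank below 3.72 rad and horizontal distance between blank_hole0 and tap_tip below 0.0045 m and angle between blank's own z axis and vertical below 0.06 rad and z of blank_hole0 in the frame of nest between 0.008 and 0.016 m and value of joint quill above 0.016 m).
7. forward to one full turn (value of joint crank above 5.9 rad and horizontal distance between blank_hole0 and tap_tip below 0.0045 m and angle between blank's own z axis and vertical below 0.06 rad and z of blank_hole0 in the frame of nest between 0.008 and 0.016 m and value of joint quill above 0.016 m).
8. the tap is unscrewed to its start and raised fully (value of joint crank below 0.5 rad and value of joint quill below 0.004 m), for 0.2 s.
At the end, for the whole second after the job is handed in: Every bar present lies at rest in the wire basket, its centre inside the walls and under 48 mm above the floor; the plates lie flat (within 0.12 rad) within 30 mm of the rack's middle; the crank is unscrewed (below 0.6 rad) and the tap raised (within 5 mm) (x of blank in the frame of basket_in between -0.09 and 0.09 m and y of blank in the frame of basket_in between -0.068 and 0.068 m and z of blank in the frame of basket_in between -0.01 and 0.048 m and linear speed of each of blank, bar0, bar1, bar2 below 0.03 m/s and x of bar0 in the frame of basket_in between -0.09 and 0.09 m and y of bar0 in the frame of basket_in between -0.068 and 0.068 m and z of bar0 in the frame of basket_in between -0.01 and 0.048 m and x of bar1 in the frame of basket_in between -0.09 and 0.09 m and y of bar1 in the frame of basket_in between -0.068 and 0.068 m and z of bar1 in the frame of basket_in between -0.01 and 0.048 m and x of bar2 in the frame of basket_in between -0.09 and 0.09 m and y of bar2 in the frame of basket_in between -0.068 and 0.068 m and z of bar2 in the frame of basket_in between -0.01 and 0.048 m and horizontal distance between each of plate0, plate1, plate2 and rack below 0.03 m and angle between each of plate0, plate1, plate2's own z axis and vertical below 0.12 rad and value of joint crank below 0.6 rad and value of joint quill below 0.005 m); the robot touches nothing.
It fails at once if the tap is raised, or turned while raised, with the crank more than about a seventh of a turn in (value of joint crank above 0.95 rad and value of joint quill below 0.01 m).
It fails at once if the crank is forced on beyond one full turn and a small margin (6.95 rad) (value of joint crank above 6.95 rad).
It fails at once if the stack is toppled or unstacked by lifting a plate (angle between any of plate0, plate1, plate2's own z axis and vertical above 0.75 rad or height (world z) of any of plate0, plate1, plate2 above 0.065 m).
It fails at once if the jar, dish or objective is shifted more than 3 cm (distance of any of jar, dish, objective from where it was at the start of the episode above 0.03 m).
Of bar0, bar1, bar2 only 1 to 3 are there at a start; the rules pass over those that are not, and their reading is None.
At some moment in a run one of bar0, bar1, bar2 may be knocked a few centimetres aside while the robot is not near it.
Once in a run the grip may slacken for a moment while it holds something.
It also fails if it takes over 210 s, if anything falls off the work surface, if the arm or the gripper's body presses on something with over 40 N, if the wrist force passes 120 N, or if a joint passes its speed limit or range.

ROBOT

A 6-joint arm with a two-finger parallel gripper is mounted at the origin on the work surface. World frame = base frame: x ahead of the robot, y to its left, z up, the work surface at z = 0. Lengths are in mm, angles in rad, forces in N, time in s.
With the tool pointing down it reaches from about 275 to 1000 mm from the base axis. Payload 8.4 kg.
Tool frame: the origin (TCP) lies at the centre of the arm's flange, where the gripper is bolted on; the fingertips stand 173 mm ahead of it and the grasp point (between the pads) lies 155 mm ahead of it; z points along the fingers, y is the direction in which the jaws open and shut (so a half turn about z gives the same grasp; the last joint's range is limited). The gripper opens to 85 mm and grips with 20 to 120 N. Pads are 22 mm wide; open, the fingers measure 114 mm over their backs; the gripper's body (76 mm by 85 mm) begins 54 mm behind the grasp point. The pads swing forward as they close: fully open they stand 13 mm farther back than shut.
Start: joints at [-1.219, 0.353, 1.633, -0, 1.155, -0.002], TCP at [216.54, -586.293, 404.681] pointing down, gripper open.
Joint ranges: [-2.63, 2.63], [-0.92, 2.1], [0.06, 2.66], [-1.3, 4.44], [0, 2.69], [-3.02, 3.02]. Speed limits (rad/s): [2.22, 2.22, 2.79, 3.14, 3.14, 3.14].

INTERFACE

Orientations are given as [roll, pitch, yaw] about the fixed x, y, z axes, in that order (R = Rz(yaw) Ry(pitch) Rx(roll)).
In Python, from rig import sense, grab_frame, camera_model, sign_off gives the robot as it stands. The module is installed in compiled form; this text tells all that it offers.
- The arm moves only by the tool step_arm, never from a script. Its argument "commands" is a list of rows, each a list of 3 entries, a list of its own where there are three numbers: the shift along the tool's x, y, z in mm, then the turn about the tool's z in rad, then the opening, from 0 (shut) to 1 (fully open). A call has 1 to 20 rows; each row shifts and turns the pose as measured when the row begins, along the tool's axes as they then stand; what a row does not reach is not made up. A row lasts 1/8 s, in which the tool goes at most 62.5 mm and 10.7 degrees, less where a joint would pass 70% of its speed; a pose out of reach is approached as far as the arm can. A call with a gripper value outside its range is refused whole. The fingers move at their own pace and stop on an object; "force" is the grip in N (left out, the last holds). Time passes only in rows, so rows that do not move let the fingers close. It gives the time, the measured TCP pose, the force and the opening at its end, in the units of the state.
- sense(): the state, without advancing time (a new reading comes with each control period).
- grab_frame(name): name is "scene" or "side" or "wrist"; returns the picture (384x512x3 uint8, blue, green, red); there is no depth.
- camera_model(name): a dict with "fx", "fy", "cx", "cy" (pixels), "R" (3x3) and "t" (3): a world point X has camera coordinates R X + t. Camera axes: x right, y down, z forward; pixel columns grow to the right and rows downward; lengths in mm; the calibration is good to about 2 mm. A picture is of the moment at which its call begins: read the wrist's pose just before it. camera_model takes no time and is no camera call; for the wrist camera it gives the pose at the moment of the call.
- sign_off(): hands the job in, once; it reports no verdict.
The state is a dict: "clock": time; "qpos": joint angles; "qvel": joint speeds; "joint_efforts": joint torques, N m; "eef_pos": TCP position; "tcp_rot": TCP orientation; "contact_force": force on the tool from outside, world axes, zero at the start; "wrist_torque": the same for the moment, N m; "opening": opening from 0.0 (shut) to 1.0 (fully open).
Only numpy, scipy, OpenCV 4.12 (cv2) and the standard library are available. Lean on these libraries where they do the work, as an engineer would, in place of code of your own. Each camera call takes 0.05 s, during which the arm holds its last target. There are 200 camera calls.

## Working session

There is one attempt and no reset: what is moved stays moved. The work goes in short steps, Python scripts to look and compute and a tool call to move; the robot and the scene stay as the last step left them, time stands still between calls to the robot, and variables do not carry over. Pictures are saved under pics/ and viewed, about 12 in all and at most 16, crops included, and the job is handed in when it is done.

Besides the shell and the picture viewer there is one more tool, called as a command line: name --argument value ..., lists and objects as JSON in quotes. step_arm: Moves the arm, as the interface text tells. Its arguments: {"type":"object","properties":{"commands":{"type":"array","items":{"type":"array"}},"force":{"type":"number"}},"required":["commands"]}

```bash
mkdir -p pics
cat > h.py <<'E'
import cv2,numpy as np
from rig import sense,grab_frame,camera_model,sign_off
def ray(m,u,v):
    R=np.array(m["R"]);t=np.array(m["t"]);d=R.T@np.array([(u-m["cx"])/m["fx"],(v-m["cy"])/m["fy"],1]);return -R.T@t,d
def atz(m,u,v,z):
    c,d=ray(m,u,v);return c+d*(z-c[2])/d[2]
def tri(*obs):
    A=np.zeros((3,3));b=np.zeros(3)
    for m,u,v in obs:
        c,d=ray(m,u,v);d=d/np.linalg.norm(d);P=np.eye(3)-np.outer(d,d);A+=P;b+=P@c
    X=np.linalg.solve(A,b);return X
def proj(m,X):
    p=np.array(m["R"])@np.array(X)+np.array(m["t"]);return [round(float(m["fx"]*p[0]/p[2]+m["cx"]),1),round(float(m["fy"]*p[1]/p[2]+m["cy"]),1)]
E
python3 - <<'E'
from h import *
import json
s=sense();print(s)
ims={}
for n in("scene","side","wrist"):
    m=camera_model(n);im=grab_frame(n);cv2.imwrite(f"pics/a_{n}.png",im)
    json.dump({k:np.array(v).tolist() for k,v in m.items()},open(f"pics/a_{n}.json","w"))
    cv2.imwrite(f"pics/A_{n}.png",cv2.resize(im,(800,600),interpolation=cv2.INTER_CUBIC))
    c=-np.array(m["R"]).T@np.array(m["t"]);print(n,m["fx"],c.round(),np.array(m["R"]).round(2).tolist())
E
```

```text
{'clock': 0.0, 'qpos': array([-1.21941753e+00,  3.53649090e-01,  1.63416577e+00,  2.22012267e-05,
        1.15518970e+00, -2.37842957e-03]), 'qvel': array([-0.0019446 ,  0.00053156,  0.00136268,  0.00156873,  0.00027193,
       -0.00055254]), 'joint_efforts': array([ 8.27227541e-04, -6.05242181e+01, -3.42076993e+01, -4.56308680e-05,
        9.58556804e-03,  2.46611427e-05]), 'eef_pos': array([ 216.44645112, -586.06104746,  403.94738244]), 'tcp_rot': array([-3.14018080e+00, -2.36566637e-05,  3.53748231e-01]), 'contact_force': array([ 0.27832955,  0.0955855 , -0.33965197]), 'wrist_torque': array([ 0.01096314, -0.02460851, -0.03405895]), 'opening': 0.9958798795218103}
scene 375.07662385458275 [1550.  121.  779.] [[-0.11, 0.99, -0.02], [0.53, 0.04, -0.85], [-0.84, -0.1, -0.53]]
side 354.48889820760684 [326. 651. 768.] [[-0.96, -0.29, 0.02], [-0.21, 0.65, -0.73], [0.2, -0.71, -0.68]]
wrist 308.59368688762305 [ 288. -561.  374.] [[0.35, -0.94, -0.0], [-0.9, -0.33, 0.3], [-0.28, -0.1, -0.96]]
```

View pics/A_scene.png

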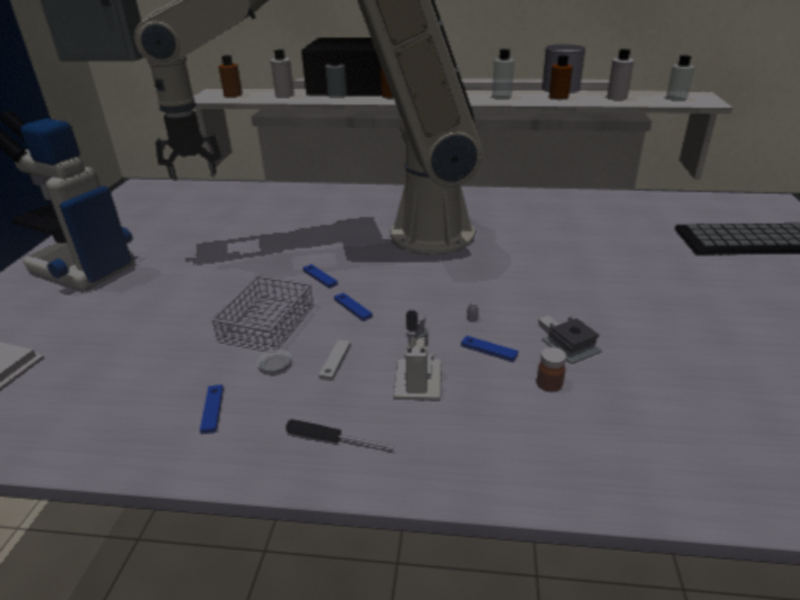

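View pics/A_side.png

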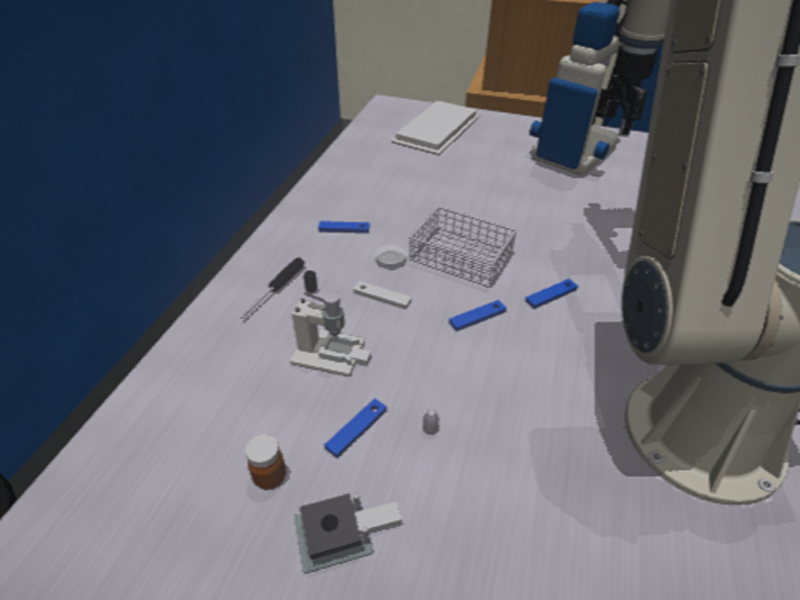

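The scene view (800x600) shows one white bar at (335,359). It also shows the basket at (265,313), the stand at (418,370), the rack at (572,335), the objective at (473,312), the jar at (551,370) and the dish at (275,362). The four blue bars are look-alikes. The side view agrees, with the white bar at (382,294) and the rack at (335,530).

Run:
```python
from h import *
import json
M={n:json.load(open(f"pics/a_{n}.json")) for n in("scene","side")}
k=.64
P={"barA":((335,359),(382,294),10),"stackhole":((575,323),(330,523),45),"jartop":((551,354),(263,446),75),"obj":((473,308),(431,415),40),"dish":((275,362),(391,257),10),
"knobtop":((411,313),(310,273),180),"blankend":((547,323),(399,515),18),"standbaseL":((396,396),(290,361),0)}
for n,(a,b,z) in P.items():
    a=[x*k for x in a];b=[x*k for x in b]
    X=tri((M["scene"],*a),(M["side"],*b));print(n,X.round(),"err",proj(M["scene"],X),a, "atz",atz(M["scene"],*a,z).round()[:2],atz(M["side"],*b,z).round()[:2])
for n,pts in {"basket rim":[(250,278),(312,288),(277,346),(217,320)]}.items():
    for p in pts: print(n,atz(M["scene"],p[0]*k,p[1]*k,60).round())
for p in [(440,208),(516,233),(489,283),(410,245)]: print("sidebasket",atz(M["side"],p[0]*k,p[1]*k,60).round())
a=cv2.imread("pics/a_scene.png")[190:265,240:390];b=cv2.imread("pics/a_side.png")[160:370,150:350]
cv2.imwrite("pics/c1.png",cv2.resize(a,None,fx=5.3,fy=5.3,interpolation=cv2.INTER_CUBIC))
```

```text
barA [ 608. -156.    4.] err [214.0, 229.4] [214.4, 229.76] atz [ 617. -153.] [ 606. -152.]
stackhole [508. 346.  53.] err [368.5, 207.0] [368.0, 206.72] atz [495. 347.] [511. 344.]
jartop [641. 280.  72.] err [352.3, 226.4] [352.64, 226.56] atz [645. 280.] [639. 280.]
obj [430. 127.  31.] err [302.0, 196.5] [302.72, 197.12] atz [448. 130.] [428. 129.]
dish [ 629. -280.    4.] err [175.7, 231.3] [176.0, 231.68] atz [ 638. -275.] [ 627. -276.]
knobtop [675.  15. 177.] err [262.5, 199.8] [263.04, 200.32] atz [682.  17.] [673.  15.]
blankend [434. 292.   3.] err [348.5, 205.7] [350.08, 206.72] atz [461. 294.] [430. 293.]
standbaseL [716.  14. -16.] err [261.9, 260.0] [253.44, 253.44] atz [707. -13.] [710.  64.]
basket rim [ 391. -406.   60.]
basket rim [ 424. -245.   60.]
basket rim [ 647. -261.   60.]
basket rim [ 569. -418.   60.]
sidebasket [ 556. -426.   60.]
sidebasket [ 372. -382.   60.]
sidebasket [ 398. -196.   60.]
sidebasket [ 581. -267.   60.]
```

step_arm --commands '[[[32,-37,0],0,1],[[32,-37,0],0,1],[[32,-37,0],0,1],[[32,-37,0],0,1],[[32,-37,0],0,1],[[32,-37,0],0,1],[[32,-37,0],0,1],[[32,-37,0],0,1],[[32,-37,0],0,1],[[32,-37,0],0,1],[[32,-37,0],0,1],[[32,-37,0],0,1],[[0,0,0],0,1]]'

```text
clock: 1.78
eef_pos: [427.9, -19.7, 403.6]
tcp_rot: [-3.141, -0.002, 0.352]
contact_force: [0.3, -0.5, -0.2]
opening: 0.999
```

```bash
cat >> h.py <<'E'
import json
def snap(tag,n="wrist",big=True):
    m=camera_model(n);im=grab_frame(n);cv2.imwrite(f"pics/{tag}.png",im)
    json.dump({k:np.array(v).tolist() for k,v in m.items()},open(f"pics/{tag}.json","w"))
    if big: cv2.imwrite(f"pics/{tag}_b.png",cv2.resize(im,(800,600),interpolation=cv2.INTER_CUBIC))
def L(tag): return json.load(open(f"pics/{tag}.json"))
E
python3 -c "
from h import *
snap('w1')"
```

step_arm --commands '[[[16,-47,0],0,1],[[16,-47,0],0,1],[[16,-47,0],0,1],[[16,-47,0],0,1],[[16,-47,0],0,1],[[0,0,0],0,1]]'

```text
clock: 2.58
eef_pos: [422.9, 227.1, 403.1]
tcp_rot: [3.139, -0.001, 0.341]
contact_force: [0.8, -0.2, 0.2]
opening: 1.004
```

```bash
python3 -c "
from h import *
snap('w2')
a=cv2.imread('pics/w1.png');b=cv2.imread('pics/w2.png')
"
```

```text
(no output)
```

View pics/w1_b.png

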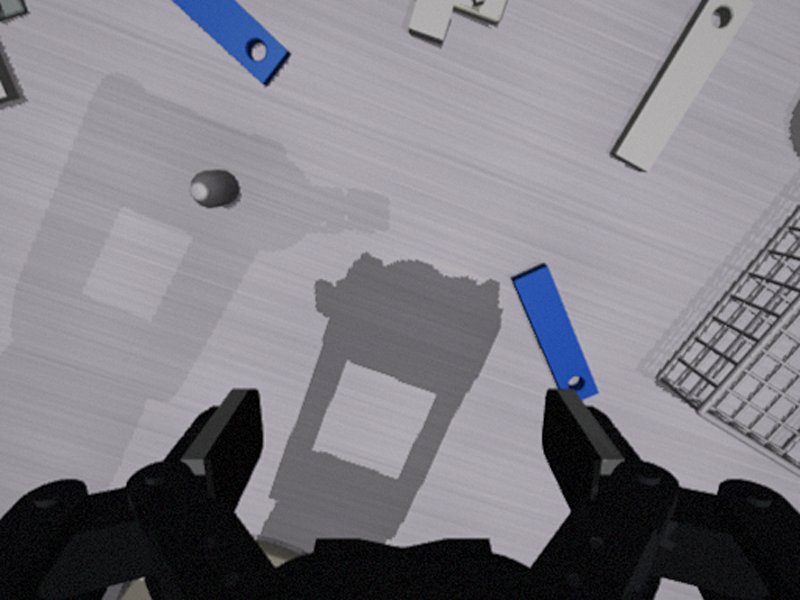

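View pics/w2_b.png

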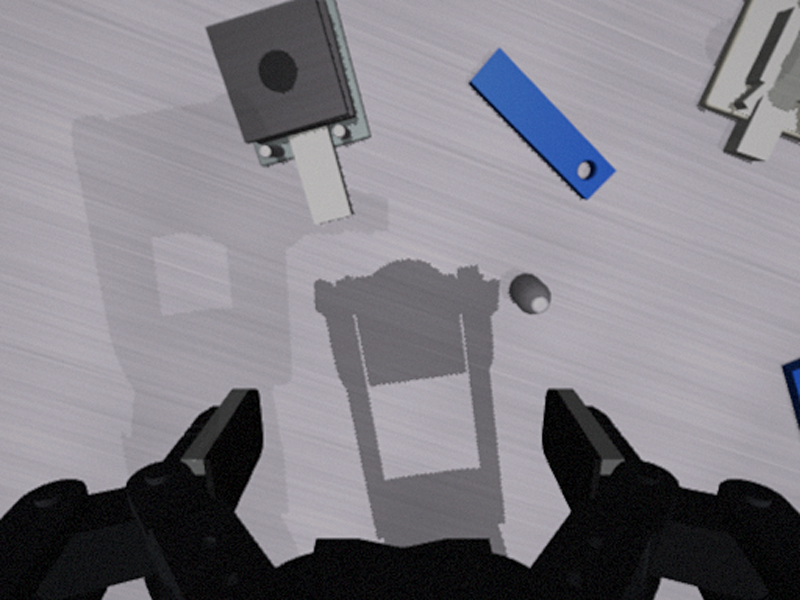

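w2 shows the stack at (280,72) and the blank's free end with corners at (314,223) and (351,214). The posts' tops are at (265,150) and (340,130), the objective's top at (540,304), and the stand's rail end at (725,150)–(765,160). w1 shows the finished bar's plain end at (613,155)–(648,170) and its hole at (722,16).

Run:
```python
from h import *
m1,m2=L("w1"),L("w2");k=.64
ms=json.load(open("pics/a_side.json"))
def A(m,u,v,z): return atz(m,u*k,v*k,z)
e1=A(m2,314,223,18);e2=A(m2,351,214,18);s1=A(m2,290,143,18);s2=A(m2,325,130,18)
p1=A(m2,265,150,45);p2=A(m2,340,130,45)
print("blank end",e1,e2,"w",np.linalg.norm(e1-e2),"yaw",[np.arctan2(*(b-a)[1::-1]) for a,b in((e1,s1),(e2,s2))], "perp",np.arctan2(*(e1-e2)[1::-1])-np.pi/2)
print("posts",p1,p2,np.linalg.norm(p1-p2),np.arctan2(*(p1-p2)[1::-1])-np.pi/2)
# plate top corners at z=42
q=[A(m2,*c,42) for c in((207,28),(246,141),(352,116))];print("plate",q,np.linalg.norm(q[0]-q[1]),np.linalg.norm(q[1]-q[2]))
print("plate centre hole",A(m2,279,72,42))
print("obj tri",tri((m1,201*k,188*k),(m2,540*k,305*k)))
r=[A(m1,410,33,16),A(m1,443,42,16)];print("rail w1",r)
print("rail w2",A(m2,725,150,16),A(m2,765,160,16), "tri mid L",tri((m1,410*k,33*k),(m2,725*k,150*k)),tri((m1,443*k,42*k),(m2,765*k,160*k)))
print("side blank end",[A(ms,*p,18) for p in((398,502),(402,521))])
# tri for blank end: w1? none; bar
b=[A(m1,613,155,12),A(m1,648,170,12),A(m1,722,16,12)];print("bar",b,np.linalg.norm(b[0]-b[1]))
print("basket",[A(m1,657,378,60)])
```

```text
blank end [427.72119109 294.88910646  18.        ] [442.9895752 271.346567   18.       ] w 28.060198110093282 yaw [np.float64(0.5834774550827982), np.float64(0.6151725457808115)] perp 0.5753513302919631
posts [467.40799942 334.7962502   45.        ] [495.30274516 292.67151408  45.        ] 50.52336323861127 0.5848997173266643
plate [array([524.19200837, 387.02455641,  42.        ]), array([468.44588236, 348.62570558,  42.        ]), array([505.95943996, 288.33067163,  42.        ])] 67.6912277242536 71.01238006516905
plate centre hole [515.19677491 339.19316245  42.        ]
obj tri [432.04436095 123.42789364  45.1052758 ]
rail w1 [array([573.20201817,  26.88012978,  16.        ]), array([575.73954981,   4.41899353,  16.        ])]
rail w2 [573.53434124  36.27078736  16.        ] [577.1081224    5.94166729  16.        ] tri mid L [576.41156702  27.76069907   1.8107502 ] [576.93948581   4.43250407  13.68281513]
side blank end [array([436.95861668, 274.73413533,  18.        ]), array([423.11265842, 300.02118017,  18.        ])]
bar [array([ 550.92677032, -136.5599657 ,   12.        ]), array([ 550.35399929, -165.09407832,   12.        ]), array([ 654.50302655, -163.40265814,   12.        ])] 28.53986070920529
basket [array([ 418.77523564, -217.88471933,   60.        ])]
```

step_arm --commands '[[[0,0,0],-0.18,1],[[0,0,0],-0.18,1],[[0,0,0],-0.18,1],[[0,0,0],-0.18,1],[[0,0,0],-0.18,1],[[0,0,0],-0.18,1],[[0,0,0],-0.18,1],[[0,0,0],-0.18,1],[[0,0,0],-0.18,1],[[0,0,0],-0.18,1],[[0,0,0],-0.18,1],[[0,0,0],-0.18,1],[[0,0,0],-0.18,1],[[0,0,0],-0.18,1],[[0,0,0],-0.18,1],[[0,0,0],-0.18,1],[[0,0,0],-0.18,1],[[0,0,0],-0.18,1],[[0,0,0],-0.145,1],[[0,0,0],0,1]]'

```text
clock: 5.12
eef_pos: [424.5, 182.0, 399.9]
tcp_rot: [-3.131, -0.02, -2.488]
contact_force: [-0.1, -0.4, -0.2]
opening: 0.998
```

```bash
cat >> h.py <<'E'
def to(x,y,z,yaw):
    "tool-axis shift and turn to a world target (tool down)"
    s=sense();p=np.array(s["eef_pos"]);w=s["tcp_rot"][2];d=np.array([x,y,z])-p
    c,sn=np.cos(w),np.sin(w)
    t=-((yaw-w+np.pi)%(2*np.pi)-np.pi)
    print("at",p.round(1),"yaw %.3f"%w,"shift",[round(c*d[0]+sn*d[1],1),round(sn*d[0]-c*d[1],1),round(-d[2],1)],"turn %.3f"%t,"F",np.array(s["contact_force"]).round(1),"open %.3f"%s["opening"],"t %.1f"%s["clock"])
E
python3 -c "
from h import *
to(454,295.5,300,.585+np.pi)"
```

```text
at [424.5 182.  399.9] yaw -2.488 shift [np.float64(-92.5), np.float64(72.2), np.float64(99.9)] turn 0.069 F [-0.1 -0.4 -0.2] open 0.998 t 5.1
```

```bash
cat >> h.py <<'E'
from scipy.spatial.transform import Rotation as Ro
def tg(x,y,z,yaw):
    "tool-axis shift/turn bringing the grasp point to a world target"
    s=sense();R=Ro.from_euler('xyz',s["tcp_rot"]).as_matrix();p=np.array(s["eef_pos"])
    g=p+R@[0,0,155];w=np.arctan2(R[1,0],R[0,0])
    t=-((yaw-w+np.pi)%(2*np.pi)-np.pi)
    print("grasp",g.round(1),"yaw %.3f"%w,"tiltz",R[:2,2].round(4),"shift",(R.T@(np.array([x,y,z])-g)).round(1).tolist(),"turn %.3f"%t,"F",np.array(s["contact_force"]).round(1),"open %.3f"%s["opening"],"t %.2f"%s["clock"])
E
python3 -c "
from h import *
tg(454,295.5,70,.585+np.pi)"
```

```text
grasp [423.  178.8 245. ] yaw -2.488 tiltz [-0.0099 -0.0206] shift [-99.2, 75.5, 172.2] turn 0.069 F [-0.1 -0.4 -0.2] open 0.998 t 5.12
```

step_arm --commands '[[[0,0,0],0.069,1],[[-25,19,0],0,0.6],[[-25,19,0],0,0.6],[[-25,19,0],0,0.6],[[-20,15,0],0,0.6],[[0,0,40],0,0.6],[[0,0,40],0,0.6],[[0,0,40],0,0.6],[[0,0,30],0,0.6],[[0,0,0],0,0.6]]'

```text
clock: 6.38
eef_pos: [468.3, 281.3, 243.7]
tcp_rot: [-3.126, -0.02, -2.611]
contact_force: [-0.7, 0.2, 0.1]
opening: 0.6
```

```bash
python3 -c "
from h import *
tg(454,295.5,20,.585+np.pi)
snap('w3')
snap('s3','side',0)
a=cv2.imread('pics/s3.png')[300:370,180:280]
b=cv2.imread('pics/w3.png')
cv2.imwrite('pics/c3.png',np.vstack([cv2.resize(b,(512,384)),cv2.resize(a,(512,216),interpolation=cv2.INTER_CUBIC)]))
m=L('w3');R=np.array(m['R']);print((-R.T@np.array(m['t'])).round(1))
e=np.array([435.4,283.1,18]);d=np.array([.834,.552,0]);n=np.array([-.552,.834,0])
for v in(e+14*n,e-14*n,e+40*d+14*n,e+40*d-14*n):print(proj(m,v))
"
```

```text
grasp [466.8 277.7  88.7] yaw -2.611 tiltz [-0.0097 -0.0235] shift [0.6, 22.9, 68.4] turn -0.054 F [-0.7  0.2  0.1] open 0.600 t 6.38
[402.7 240.8 214.8]
[313.4, 182.1]
[270.7, 184.2]
[313.6, 238.3]
[273.1, 240.0]
```

View pics/c3.png

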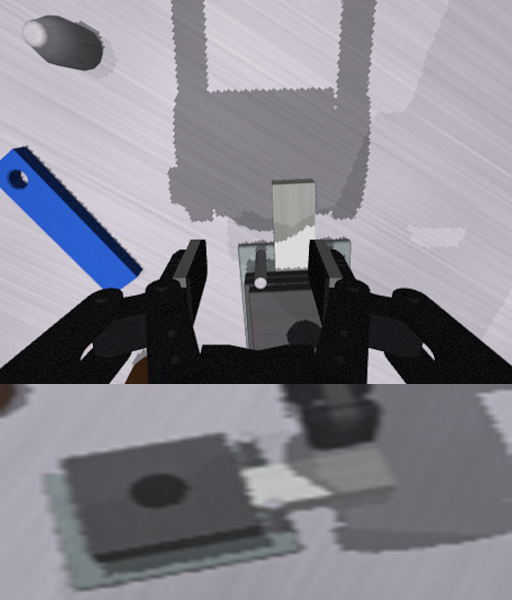

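Wrist view w3: the blank's end corners are at (272,181) and (315,181). The prediction was (271,184)/(313,182), so they agree to about 1.5 mm.

step_arm --commands '[[[0,0,0],-0.054,0.6],[[0,12,0],0,0.6],[[0,0,0],0,0.6],[[0,0,0],0,0.6]]'

```text
clock: 6.98
eef_pos: [464.0, 293.4, 251.0]
tcp_rot: [-3.127, -0.009, -2.56]
contact_force: [-0.2, 0.1, 0.3]
opening: 0.598
```

```bash
python3 -c "
from h import *
tg(454,295.5,21,.585+np.pi)"
```

```text
grasp [464.1 290.7  96. ] yaw -2.560 tiltz [ 0.0006 -0.0171] shift [5.2, 10.6, 74.9] turn -0.003 F [-0.2  0.1  0.3] open 0.598 t 6.97
```

step_arm --commands '[[[5,10.5,0],0,0.6],[[0,0,15],0,0.6],[[0,0,15],0,0.6],[[0,0,15],0,0.6],[[0,0,12],0,0.6],[[0,0,0],0,0.6]]'

```text
clock: 7.72
eef_pos: [452.8, 298.4, 188.6]
tcp_rot: [-3.127, -0.011, -2.561]
contact_force: [-0.1, -0.1, 0.3]
opening: 0.605
```

```bash
python3 -c "
from h import *
tg(454,295.5,21,.585+np.pi)"
```

```text
grasp [452.6 295.5  33.6] yaw -2.561 tiltz [-0.0014 -0.0184] shift [-1.3, -0.6, 12.6] turn -0.004 F [-0.1 -0.1  0.3] open 0.605 t 7.72
```

step_arm --commands '[[[-1,0,7],0,0.6],[[0,0,5],0,0.6],[[0,0,0],0,0.25],[[0,0,0],0,0.25],[[0,0,0],0,0.25],[[0,0,0],0,0.25]]' --force 60

```text
clock: 8.48
eef_pos: [454.1, 299.0, 176.9]
tcp_rot: [-3.127, -0.01, -2.561]
contact_force: [-0.1, -0.0, -1.9]
opening: 0.311
```

```bash
python3 -c "
from h import *
tg(454,295.5,21,.585+np.pi)
"
```

```text
grasp [454.1 296.3  21.9] yaw -2.561 tiltz [-0.0002 -0.0176] shift [0.5, -0.6, 0.9] turn -0.004 F [-0.1 -0.  -1.9] open 0.311 t 8.47
```

step_arm --commands '[[[6,0,0],0,0.25],[[8,0,0],0,0.25],[[8,0,0],0,0.25],[[8,0,0],0,0.25],[[8,0,0],0,0.25],[[8,0,0],0,0.25],[[8,0,0],0,0.25],[[8,0,0],0,0.25],[[8,0,0],0,0.25],[[8,0,0],0,0.25],[[8,0,0],0,0.25],[[8,0,0],0,0.25],[[0,0,0],0,0.25]]'

```text
clock: 10.1
eef_pos: [369.3, 243.2, 177.8]
tcp_rot: [-3.127, -0.01, -2.561]
contact_force: [-0.1, 0.1, -0.1]
opening: 0.314
```

```bash
python3 -c "
from h import *
tg(454,295.5,21,.585+np.pi)
snap('w4')
snap('s4','side',0)
a=cv2.imread('pics/s4.png')[260:370,170:290]
b=cv2.imread('pics/w4.png')
cv2.imwrite('pics/c4.png',np.hstack([b,cv2.resize(a,(288,384),interpolation=cv2.INTER_CUBIC)]))
"
```

```text
grasp [369.2 240.4  22.8] yaw -2.561 tiltz [-0.0006 -0.018 ] shift [-101.1, -0.5, 0.8] turn -0.004 F [-0.1  0.1 -0.1] open 0.314 t 10.10
```

View pics/c4.png

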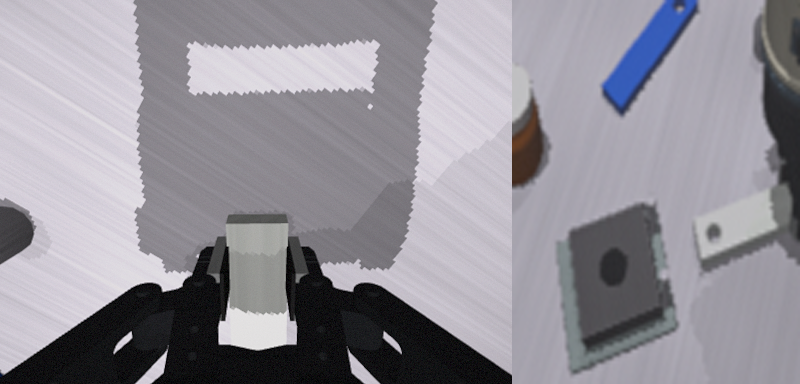

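The view shows the bar fully out, held squarely at (258,280), and the plates lying flat on the rack at about (615,265).

step_arm --commands '[[[0,0,-35],0,0.25],[[0,0,-40],0,0.25],[[0,0,-35],0,0.25],[[0,0,0],0.16,0.25],[[0,0,0],0.16,0.25],[[0,0,0],0.15,0.25],[[-30,23,0],0,0.25],[[-40,31,0],0,0.25],[[-40,31,0],0,0.25],[[0,0,0],0,0.25]]'

```text
clock: 11.45
eef_pos: [476.9, 345.2, 291.5]
tcp_rot: [-3.127, 0.004, -3.047]
contact_force: [-0.4, -0.2, -1.8]
opening: 0.308
```

```bash
python3 -c "
from h import *
tg(480,120,130,.11+np.pi)
snap('w5')
a=np.array([573.2,26.9,16]);m=L('w5');print(proj(m,a))
"
```

```text
grasp [477.6 343.  136.5] yaw -3.047 tiltz [ 0.0049 -0.014 ] shift [18.6, -222.1, 9.7] turn -0.016 F [-0.4 -0.2 -1.8] open 0.308 t 11.45
[-95.8, 260.2]
```

step_arm --commands '[[[0,-45,0],0,0.25],[[4,-50,0],0,0.25],[[4,-50,0],0,0.25],[[4,-45,0],0,0.25],[[0,-20,0],0,0.25],[[0,0,0],0,0.25]]'

```text
clock: 12.25
eef_pos: [477.6, 125.4, 293.5]
tcp_rot: [-3.124, -0.004, -3.047]
contact_force: [-1.1, 0.3, -0.1]
opening: 0.314
```

```bash
python3 -c "
from h import *
tg(480,120,130,.11+np.pi)
snap('w5')
"
```

```text
grasp [477.3 122.7 138.5] yaw -3.047 tiltz [-0.0021 -0.0177] shift [-2.5, -2.8, 8.5] turn -0.015 F [-1.1  0.3 -0.1] open 0.314 t 12.25
```

step_arm --commands '[[[0,-45,0],0,0.25],[[0,-50,0],0,0.25],[[0,-50,0],0,0.25],[[0,-40,0],0,0.25],[[0,-15,0],0,0.25],[[0,0,0],0,0.25]]'

```text
clock: 13.05
eef_pos: [497.1, -72.7, 297.0]
tcp_rot: [-3.126, -0.003, -3.04]
contact_force: [-0.9, -0.5, -1.3]
opening: 0.311
```

```bash
python3 -c "
from h import *
tg(480,-80,130,.11+np.pi)
snap('w6')
a=np.array([573.2,26.9,16])
for t in ('w5','w6'): print(proj(L(t),a))
c=[cv2.imread('pics/%s.png'%t) for t in ('w5','w6')]
cv2.imwrite('pics/c5.png',np.hstack([cv2.resize(x,(400,300)) for x in c]))
"
```

```text
grasp [496.9 -75.2 142. ] yaw -3.040 tiltz [-0.0012 -0.0159] shift [17.2, -2.9, 12.1] turn -0.008 F [-0.9 -0.5 -1.3] open 0.311 t 13.05
[148.0, 281.9]
[361.8, 281.4]
```

View pics/c5.png

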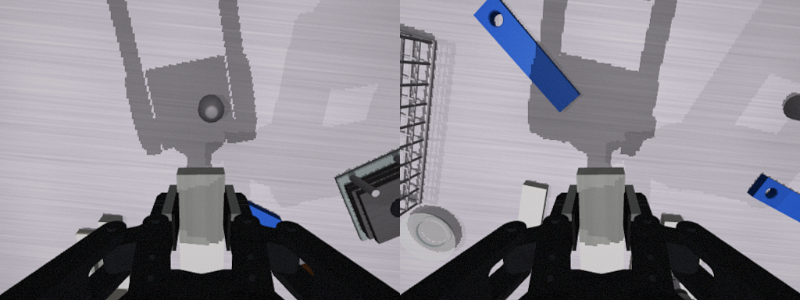

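step_arm --commands '[[[45,-5,0],0,0.25],[[50,-5,0],0,0.25],[[0,0,0],0,0.25],[[0,0,0],0,0.25]]'

```text
clock: 13.6
eef_pos: [401.7, -87.2, 297.0]
tcp_rot: [-3.127, -0.003, -3.033]
contact_force: [0.3, 0.0, -1.8]
opening: 0.315
```

```bash
python3 -c "
from h import *
tg(395,-75,140,.11+np.pi)
snap('w7')
"
```

```text
grasp [401.5 -89.5 142.1] yaw -3.033 tiltz [-0.001  -0.0145] shift [4.9, 15.1, 1.9] turn -0.002 F [ 0.3  0.  -1.8] open 0.315 t 13.60
```

step_arm --commands '[[[0,40,0],0,0.25],[[0,50,0],0,0.25],[[0,50,0],0,0.25],[[0,40,0],0,0.25],[[0,0,0],0,0.25],[[0,0,0],0,0.25]]'

```text
clock: 14.4
eef_pos: [387.1, 100.8, 295.1]
tcp_rot: [-3.128, 0.003, -3.03]
contact_force: [0.9, -0.3, -1.3]
opening: 0.309
```

```bash
python3 -c "
from h import *
tg(395,110,140,.11+np.pi)
snap('w8')
a=np.array([573.2,26.9,16])
for t in ('w7','w8'): print(proj(L(t),a))
I=[]
for t in ('w7','w8'):
    p=proj(L(t),[605,18,16]);u=int(min(max(p[0]-100,0),312));v=int(min(max(p[1]-90,0),234));print(t,u,v)
    I.append(cv2.resize(cv2.imread('pics/%s.png'%t)[v:v+150,u:u+200],(800,600),interpolation=cv2.INTER_CUBIC))
cv2.imwrite('pics/c7.png',I[0]);cv2.imwrite('pics/c8.png',I[1])
"
```

```text
grasp [387.7  98.8 140.2] yaw -3.030 tiltz [ 0.0042 -0.0133] shift [-8.5, 10.4, 0.0] turn 0.002 F [ 0.9 -0.3 -1.3] open 0.309 t 14.40
[355.4, 364.1]
[169.6, 357.0]
w7 241 234
w8 60 234
```

View pics/c7.png

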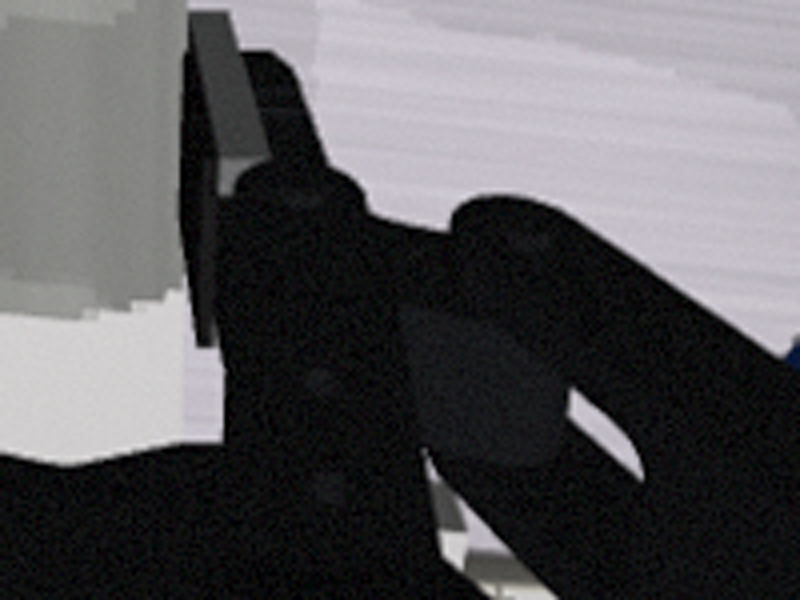

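View pics/c8.png

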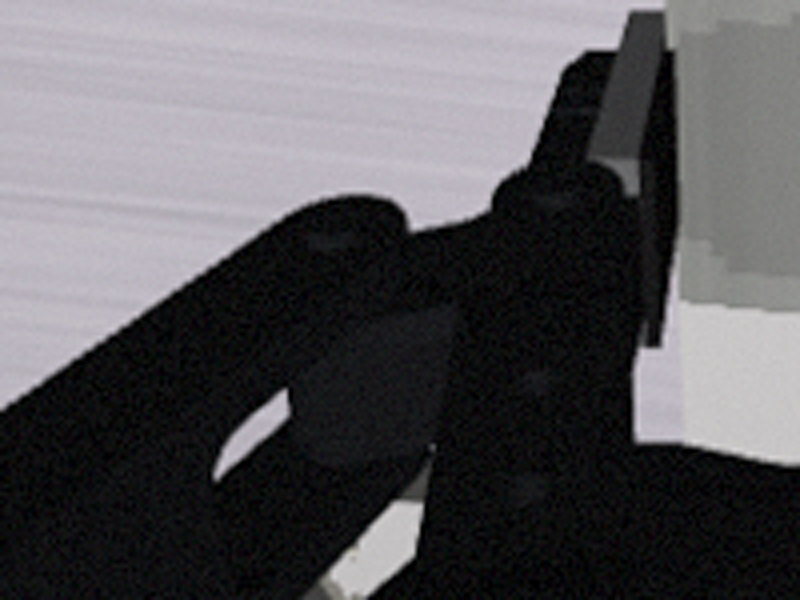

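Neither crop helps because the fingers cover the stand. I will look from beside and above it instead.

step_arm --commands '[[[0,0,-50],0,0.25],[[0,0,-50],0,0.25],[[-42,0,0],0,0.25],[[-42,0,0],0,0.25],[[-42,0,0],0,0.25],[[-42,0,0],0,0.25],[[-42,0,0],0,0.25],[[-20,0,0],0,0.25],[[0,0,0],0,0.25],[[0,0,0],0,0.25]]'

```text
clock: 15.7
eef_pos: [624.4, 114.2, 398.2]
tcp_rot: [-3.127, 0.002, -3.047]
contact_force: [0.1, -0.2, -0.9]
opening: 0.307
```

```bash
python3 -c "
from h import *
tg(640,-90,240,.05+np.pi)
snap('w7')
"
```

```text
grasp [624.8 111.9 243.2] yaw -3.047 tiltz [ 0.0031 -0.0146] shift [4.0, -202.4, 6.2] turn 0.044 F [ 0.1 -0.2 -0.9] open 0.307 t 15.70
```

step_arm --commands '[[[0,-40,0],0,0.25],[[0,-50,0],0,0.25],[[0,-50,0],0,0.25],[[0,-40,0],0,0.25],[[0,-30,0],0,0.25],[[0,0,0],0,0.25],[[0,0,0],0,0.25]]'

```text
clock: 16.62
eef_pos: [638.7, -100.5, 403.1]
tcp_rot: [-3.127, 0.001, -3.046]
contact_force: [-0.9, 0.8, -1.3]
opening: 0.311
```

```bash
python3 -c "
from h import *
tg(640,-90,240,.05+np.pi)
snap('w8')
I=[]
for t in ('w7','w8'):
    p=proj(L(t),[630,18,16]);u=int(min(max(p[0]-75,0),362));v=int(min(max(p[1]-110,0),184));print(t,p,u,v)
    I.append(cv2.resize(cv2.imread('pics/%s.png'%t)[v:v+200,u:u+150],(400,533),interpolation=cv2.INTER_CUBIC))
cv2.imwrite('pics/c9.png',np.hstack(I))
"
```

```text
grasp [ 639.2 -102.7  248.2] yaw -3.046 tiltz [ 0.0028 -0.0142] shift [-2.0, 12.7, 8.0] turn 0.045 F [-0.9  0.8 -1.3] open 0.311 t 16.62
w7 [180.2, 162.5] 105 52
w8 [364.1, 167.2] 289 57
```

View pics/c9.png

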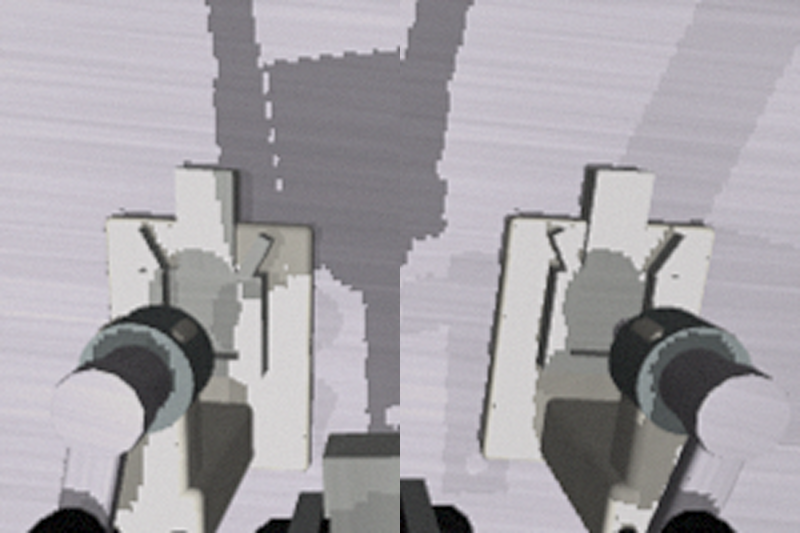

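c9 (w7 left, w8 right) shows the rail end corners at (177,167)/(237,171) and (591,170)/(652,172). The base front corners are at (108,216)/(313,227) and (505,217)/(714,226), and the hub tops at (97,412) and (742,420). The knob is at the lower edge.

Run:
```python
from h import *
m7,m8=L("w7"),L("w8");f=150/400
a=lambda u,v:(105+u*f,52+v*f)
b=lambda u,v:(289+(u-400)*f,57+v*f)
P={"railL":(a(177,167),b(591,170),16),"railR":(a(237,171),b(652,172),16),"baseL":(a(108,216),b(505,217),12),"baseR":(a(313,227),b(714,226),12),"hub":(a(97,412),b(742,420),143),"wallL end":(a(162,265),b(550,270),27),"wallR":(a(262,275),b(650,272),27)}
Q={}
for n,(p,q,z) in P.items():
    X=tri((m7,*p),(m8,*q));A=atz(m7,*p,z);B=atz(m8,*q,z);Q[n]=(A+B)/2
    print(n,X.round(1),A.round(1)[:2],B.round(1)[:2])
print("baseBR7",atz(m7,*a(307,468),12).round(1),"baseBL8",atz(m8,*b(485,457),12).round(1))
for l,r in(("railL","railR"),("baseL","baseR")):
    d=Q[l]-Q[r];print(l,np.linalg.norm(d),"yaw",np.arctan2(-d[0],d[1]),"mid",(Q[l]+Q[r])/2)
```

```text
railL [577.8   5.5   9.9] [576.9   7.2] [578.    3.6]
railR [576.5  31.2  11. ] [576.1  32.2] [576.3  29.2]
baseL [601.9 -26.3   3.5] [600.5 -23.2] [601.3 -28.2]
baseR [597.   64.2   8.1] [596.7  64.7] [596.4  62.3]
hub [638.6  20.6 144.7] [638.5  20. ] [639.8  21.7]
wallL end [622.4  -2.4   3.7] [616.4   4.4] [619.9  -9. ]
wallR [620.6  42.4   4.5] [616.6  46.3] [616.6  33. ]
baseBR7 [709.   68.6  12. ] baseBL8 [713.9 -19.1  12. ]
railL 25.319616776509864 yaw -3.0941077385803366 mid [576.8202046   18.05525354  16.        ]
baseL 89.32572877029907 yaw -3.092962988620338 mid [598.7017811   18.88594222  12.        ]
```

The spindle is at (638.7, 20.9) with the stand's yaw at 0.046. The rail, base and hub measurements agree to within 1 mm, and the hub height of 145 fits.

step_arm --commands '[[[0,0,0],0.045,0.25],[[45,30,0],0,0.25],[[45,30,0],0,0.25],[[40,30,0],0,0.25],[[15,15,0],0,0.25],[[0,0,45],0,0.25],[[0,0,45],0,0.25],[[0,0,40],0,0.25],[[0,0,20],0,0.25],[[0,0,0],0,0.25],[[0,0,0],0,0.25]]'

```text
clock: 18.05
eef_pos: [486.5, 6.5, 250.3]
tcp_rot: [-3.128, 0.013, -3.08]
contact_force: [0.3, -0.9, -0.7]
opening: 0.312
```

```bash
python3 -c "
from h import *
tg(488.9,14,33.5,.046+np.pi)
print(sense()['tcp_rot'])"
```

```text
grasp [488.6   4.5  95.3] yaw -3.080 tiltz [ 0.0136 -0.0129] shift [-0.1, 10.3, 61.7] turn 0.016 F [ 0.3 -0.9 -0.7] open 0.312 t 18.05
[-3.12791553  0.01274776 -3.07978025]
```

step_arm --commands '[[[0,10.5,0],0.016,0.25],[[0,0,20],0,0.25],[[0,0,20],0,0.25],[[0,0,14],0,0.25],[[0,0,5],0,0.25],[[0,0,0],0,0.25],[[0,0,0],0,0.25]]'

```text
clock: 18.92
eef_pos: [491.3, 17.4, 196.7]
tcp_rot: [-3.128, 0.027, -3.096]
contact_force: [-0.7, -1.0, -0.9]
opening: 0.306
```

```bash
python3 -c "
from h import *
tg(488.9,14,33.5,.046+np.pi)
print(sense()['tcp_rot'])
tg(557.7,17.2,33.5,.046+np.pi)
snap('w10')
snap('s10','side',0)
a=cv2.imread('pics/s10.png')[150:270,150:310]
cv2.imwrite('pics/c10.png',cv2.resize(a,(800,600),interpolation=cv2.INTER_CUBIC))
"
```

```text
grasp [495.5  15.4  41.8] yaw -3.096 tiltz [ 0.0272 -0.0124] shift [6.9, -1.0, 8.1] turn 0.000 F [-0.7 -1.  -0.9] open 0.306 t 18.93
[-3.1279896   0.02663005 -3.09551277]
grasp [495.5  15.4  41.8] yaw -3.096 tiltz [ 0.0272 -0.0124] shift [-61.9, -1.0, 10.0] turn 0.000 F [-0.7 -1.  -0.9] open 0.306 t 18.93
```

View pics/c10.png

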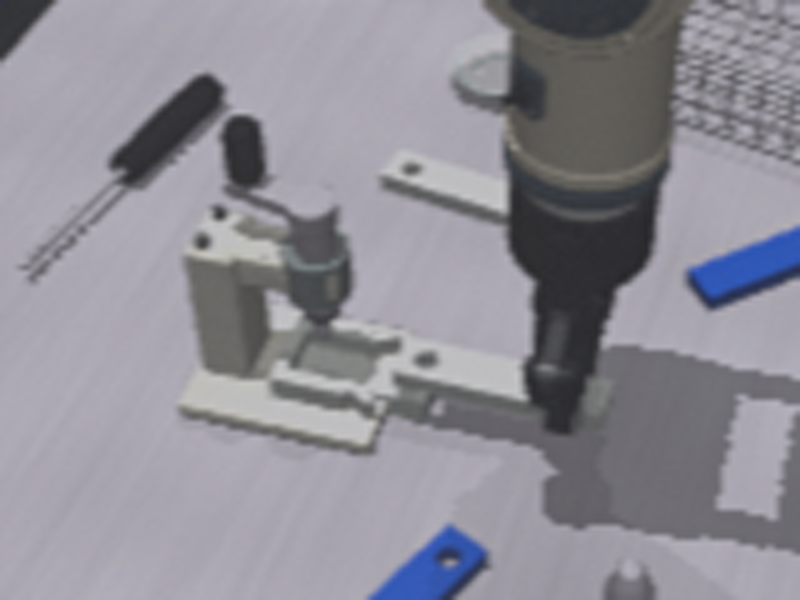

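step_arm --commands '[[[0,-1,4],0,0.25],[[0,0,4],0,0.25],[[-8,0,0],0,0.25],[[-8,0,0],0,0.25],[[-8,0,0],0,0.25],[[-8,0,0],0,0.25],[[0,0,0],0,0.25]]'

```text
clock: 19.9
eef_pos: [526.8, 17.8, 189.6]
tcp_rot: [-3.128, 0.029, -3.096]
contact_force: [0.3, -0.4, -0.6]
opening: 0.31
```

```bash
python3 -c "
from h import *
tg(557.7,17.2,33.5,.046+np.pi);print(sense()['tcp_rot'])"
```

```text
grasp [531.3  15.9  34.7] yaw -3.096 tiltz [ 0.0291 -0.0123] shift [-26.4, 0.1, 2.0] turn 0.000 F [ 0.3 -0.4 -0.6] open 0.310 t 19.90
[-3.12797573  0.02853236 -3.09555658]
```

step_arm --commands '[[[-6,0,0.5],0,0.25],[[-6,0,0.5],0,0.25],[[-5,0,0.5],0,0.25],[[-4,0,0],0,0.25],[[0,0,0],0,0.25]]'

```text
clock: 20.52
eef_pos: [548.9, 18.8, 188.5]
tcp_rot: [-3.128, 0.028, -3.096]
contact_force: [0.4, 0.2, -0.3]
opening: 0.315
```

```bash
python3 -c "
from h import *
tg(557.7,17.2,33.5,.046+np.pi);print(sense()['tcp_rot'])"
```

```text
grasp [553.3  16.9  33.6] yaw -3.096 tiltz [ 0.0284 -0.0123] shift [-4.4, 0.1, 0.2] turn 0.000 F [ 0.4  0.2 -0.3] open 0.315 t 20.52
[-3.12797979  0.02782262 -3.09557704]
```

step_arm --commands '[[[-3,0,0],0,0.25],[[-2,0,0],0,0.25],[[0,0,0],0,0.25]]'

```text
clock: 20.9
eef_pos: [552.8, 19.0, 188.2]
tcp_rot: [-3.128, 0.024, -3.096]
contact_force: [-0.4, -0.5, -1.4]
opening: 0.313
```

step_arm --commands '[[[-1,0,0],0,0.25],[[-1,0,0],0,0.25]]'

```text
clock: 21.15
eef_pos: [553.6, 19.0, 187.7]
tcp_rot: [-3.128, 0.021, -3.096]
contact_force: [-6.3, -0.1, 0.8]
opening: 0.309
```

step_arm --commands '[[[-1,0,0],0,0.25],[[-1,0,0],0,0.25]]'

```text
clock: 21.4
eef_pos: [554.2, 19.1, 187.4]
tcp_rot: [-3.128, 0.017, -3.096]
contact_force: [-5.8, -0.3, 1.6]
opening: 0.309
```

```bash
python3 -c "
from h import *
tg(557.7,17.2,33.5,.046+np.pi);print(sense()['tcp_rot'])"
```

```text
grasp [556.9  17.1  32.4] yaw -3.096 tiltz [ 0.0172 -0.0127] shift [-0.9, 0.0, -1.0] turn -0.000 F [-5.8 -0.3  1.6] open 0.309 t 21.40
[-3.12811938  0.01663277 -3.09582746]
```

step_arm --commands '[[[-1,0,1],0,0.25],[[-1.5,0,0],0,0.25],[[0,0,0],0,0.25]]'

```text
clock: 21.78
eef_pos: [555.0, 19.1, 186.1]
tcp_rot: [-3.128, 0.012, -3.096]
contact_force: [-1.5, -0.6, 1.8]
opening: 0.312
```

step_arm --commands '[[[0,0,0],0,0.5],[[0,0,0],0,0.5],[[0,0,0],0,0.5],[[0,0,-15],0,0.5],[[0,0,-35],0,0.5],[[5,0,-50],0,0.5],[[10,0,-50],0,0.5],[[0,0,0],0,0.5]]'

```text
clock: 22.78
eef_pos: [539.3, 20.5, 345.1]
tcp_rot: [-3.128, 0.02, -3.096]
contact_force: [0.6, -0.3, 0.3]
opening: 0.503
```

```bash
python3 -c "
from h import *
tg(638.7+30,21,320,.046+np.pi);print(sense()['tcp_rot'])
snap('s11','side',0);snap('v11','scene',0);snap('w11')
a=cv2.imread('pics/s11.png')[165:245,170:270];b=cv2.imread('pics/w11.png')
m=L('w11');print(proj(m,[534.8,16.1,28]))
ms=L('s11');c,s=np.cos(.046),np.sin(.046)
W=lambda x,y,z:[638.7+c*x-s*y,20.9+s*x+c*y,z]
for p in((-104,14,28),(-104,-14,28),(0,0,28)):print(p,proj(ms,W(*p)),proj(m,W(*p)))
cv2.imwrite('pics/c11.png',np.hstack([cv2.resize(a,(480,384),interpolation=cv2.INTER_CUBIC),b[:,120:420]]))
"
```

```text
grasp [542.5  18.5 190.1] yaw -3.096 tiltz [ 0.0208 -0.0125] shift [-128.8, -5.0, -127.3] turn -0.000 F [ 0.6 -0.3  0.3] open 0.503 t 22.77
[-3.12812708  0.02016978 -3.09584939]
[258.5, 172.5]
(-104, 14, 28) [247.8, 230.3] [273.4, 172.5]
(-104, -14, 28) [250.5, 223.1] [243.6, 172.5]
(0, 0, 28) [214.0, 219.5] [258.5, 269.2]
```

View pics/c11.png

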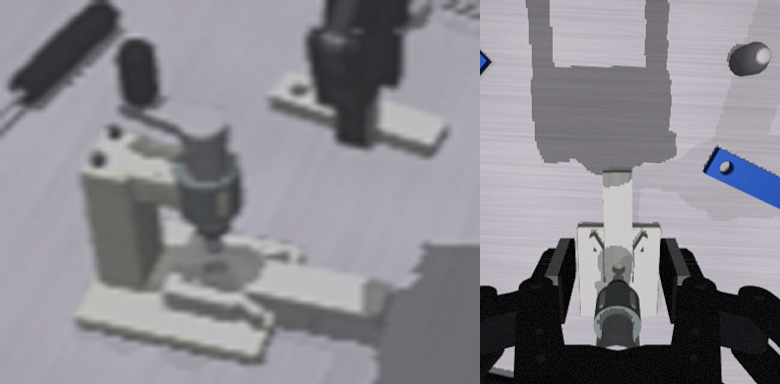

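The bar is in the nest. In the wrist view its end sits at row 171, cols 243–272, against a predicted 172.5, cols 244–273, so it is home to within about 1.5 mm. Next I locate the knob.

Run:
```python
from h import *
c,s=np.cos(.046),np.sin(.046)
W=lambda x,y,z:[638.7+c*x-s*y,20.9+s*x+c*y,z]
for t in('s11','v11'):
    m=L(t);g=cv2.cvtColor(cv2.imread(f'pics/{t}.png'),cv2.COLOR_BGR2GRAY)
    u,v=map(int,proj(m,W(40,-5,163)));w=12
    q=g[v-w:v+w,u-w:u+w];th=(q<60).astype(np.uint8)
    n,l,st,ce=cv2.connectedComponentsWithStats(th);i=1+np.argmax(st[1:,4])
    print(t,(u,v),st[i],(ce[i]+[u-w,v-w]).round(1))
    for th0 in(0,.12,.25):print(th0,proj(m,W(40*np.cos(th0),-40*np.sin(th0),163)))
```

```text
s11 (196, 179) [11  7  7 13 76] [198.2 180. ]
0 [196.0, 181.1]
0.12 [196.7, 180.0]
0.25 [197.8, 178.8]
v11 (263, 204) [  8   7  14  17 155] [264.5 207.4]
0 [265.3, 204.7]
0.12 [263.6, 204.6]
0.25 [261.9, 204.4]
```

step_arm --commands '[[[0,0,-40],0,0.65],[[-45,0,0],0,0.65],[[-45,0,0],0,0.65],[[-35,0,0],0,0.65],[[-10,0,0],0,0.65],[[0,0,0],0,0.65],[[0,0,0],0,0.65]]' --force 50

```text
clock: 23.8
eef_pos: [673.0, 27.1, 371.1]
tcp_rot: [-3.128, -0.006, -3.096]
contact_force: [0.2, -0.6, -0.3]
opening: 0.649
```

```bash
python3 -c "
from h import *
tg(679,19,167,.046+np.pi);print(sense()['tcp_rot'])"
```

```text
grasp [672.2  25.  216.1] yaw -3.096 tiltz [-0.0055 -0.0136] shift [-6.9, -5.6, 49.2] turn -0.000 F [ 0.2 -0.6 -0.3] open 0.649 t 23.80
[-3.12828167 -0.00609222 -3.09599259]
```

step_arm --commands '[[[-7,-5.5,0],0,0.65],[[0,0,12],0,0.65],[[0,0,15],0,0.65],[[0,0,13],0,0.65],[[0,0,6],0,0.65],[[0,0,0],0,0.65]]'

```text
clock: 24.55
eef_pos: [678.2, 20.6, 321.2]
tcp_rot: [-3.128, -0.008, -3.096]
contact_force: [1.4, 0.1, 0.6]
opening: 0.647
```

```bash
python3 -c "
from h import *
tg(679,19,167,.046+np.pi);print(sense()['tcp_rot'])
snap('s12','side',0);snap('v12','scene',0)
a=cv2.imread('pics/s12.png')[150:230,150:250];b=cv2.imread('pics/v12.png')[165:245,215:315]
cv2.imwrite('pics/c12.png',np.hstack([cv2.resize(x,(400,320),interpolation=cv2.INTER_CUBIC) for x in (a,b)]))
"
```

```text
grasp [677.   18.5 166.2] yaw -3.096 tiltz [-0.0078 -0.0136] shift [-2.0, 0.4, -0.8] turn -0.001 F [1.4 0.1 0.6] open 0.647 t 24.55
[-3.12834357 -0.00842073 -3.09619505]
```

View pics/c12.png

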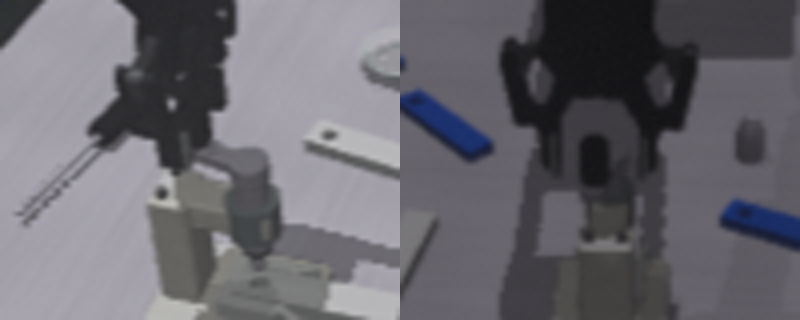

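The knob is between the fingers in the scene view (595,160). Closing.

step_arm --commands '[[[-2,0,0],0,0.1],[[0,0,0],0,0.1],[[0,0,0],0,0.1],[[0,0,0],0,0.1],[[0,0,0],0,0.1]]'

```text
clock: 25.28
eef_pos: [681.1, 20.4, 323.4]
tcp_rot: [-3.128, -0.005, -3.096]
contact_force: [1.1, -0.9, -0.8]
opening: 0.235
```

```bash
cat >> h.py <<'E'
C0=np.array([638.7,20.9]);Y0=.046
def kn(off=(0,0)):
    "knob angle (cw from stand +x) and radius by grasp point"
    s=sense();R=Ro.from_euler('xyz',s["tcp_rot"]).as_matrix();g=np.array(s["eef_pos"])+R@[0,0,155]
    d=g[:2]-C0-np.array(off);a=-(np.arctan2(d[1],d[0])-Y0)
    print("g",g.round(1),"r %.1f"%np.hypot(*d),"crank %.3f"%a,"F",np.array(s["contact_force"]).round(1),"tilt",R[:2,2].round(3),"yaw %.3f"%s["tcp_rot"][2],"open %.3f"%s["opening"],"t %.1f"%s["clock"])
    return g,R
E
python3 -c "
from h import *
kn()"
```

```text
g [680.4  18.3 168.4] r 41.8 crank 0.109 F [ 1.1 -0.9 -0.8] tilt [-0.004 -0.014] yaw -3.096 open 0.235 t 25.3
```

step_arm --commands '[[[0,0,5],0,0.1],[[0,0,5],0,0.1],[[0,0,5],0,0.1],[[0,0,3],0,0.1]]'

```text
clock: 25.78
eef_pos: [681.1, 20.4, 305.5]
tcp_rot: [-3.128, -0.004, -3.096]
contact_force: [-1.7, -0.9, 4.7]
opening: 0.238
```

step_arm --commands '[[[0,0,3],0,0.1],[[0,0,2],0,0.1]]'

```text
clock: 26.02
eef_pos: [681.5, 20.3, 302.8]
tcp_rot: [-3.128, -0.003, -3.096]
contact_force: [-9.9, -0.4, 27.8]
opening: 0.24
```

```bash
python3 -c "
from h import *
kn()"
```

```text
g [681.1  18.2 147.8] r 42.5 crank 0.109 F [-9.9 -0.4 27.8] tilt [-0.002 -0.014] yaw -3.096 open 0.240 t 26.0
```

```bash
cat >> h.py <<'E'
def rows(a,b,n,k=1.0):
    t=np.linspace(a,b,n+1);x=-40*np.diff(np.cos(t))*k;y=-40*np.diff(np.sin(t))*k
    print([[round(float(p),1),round(float(q),1)] for p,q in zip(x,y)])
E
python3 -c "
from h import *
rows(.109,.859,3)"
```

```text
[[2.3, -9.7], [4.6, -8.8], [6.7, -7.4]]
```

step_arm --commands '[[[0,0,-1],0,0.1],[[1.0,-9.4,0],0,0.1]]'

```text
clock: 26.28
eef_pos: [680.0, 11.7, 303.3]
tcp_rot: [-3.13, -0.005, -3.096]
contact_force: [-5.6, 6.8, 3.8]
opening: 0.237
```

```bash
python3 -c "
from h import *
kn()"
```

```text
g [679.2   9.8 148.3] r 42.0 crank 0.314 F [-5.6  6.8  3.8] tilt [-0.005 -0.012] yaw -3.096 open 0.237 t 26.3
```

```bash
cat >> h.py <<'E'
def plan(th,off=(1.8,0),z=None):
    "tool-axis rows through crank angles th; off = grasp minus knob, world"
    g,R=kn(off);out=[];z=g[2] if z is None else z
    for t in th:
        w=Y0-t;q=np.array([C0[0]+off[0]+40*np.cos(w),C0[1]+off[1]+40*np.sin(w),z])
        out.append([round(float(v),1) for v in R.T@(q-g)]);g=q
    print(out)
E
python3 -c "
from h import *
plan([.55,.8,1.05])"
```

```text
g [679.2   9.8 148.3] r 40.3 crank 0.326 F [-5.6  6.8  3.8] tilt [-0.005 -0.012] yaw -3.096 open 0.237 t 26.3
[[4.1, -8.0, 0.1], [6.2, -7.8, 0.1], [8.0, -6.0, 0.1]]
```

step_arm --commands '[[[4.1,-8.0,0],0,0.1],[[6.2,-7.8,0],0,0.1],[[8.0,-6.0,0],0,0.1]]'

```text
clock: 26.65
eef_pos: [662.9, -10.8, 303.2]
tcp_rot: [-3.133, -0.003, -3.096]
contact_force: [-0.1, 6.7, 1.3]
opening: 0.237
```

```bash
python3 -c "
from h import *
plan([1.25,1.5,1.75,2.0,2.25])
import sys"
```

```text
g [662.5 -12.2 148.2] r 39.7 crank 1.030 F [-0.1  6.7  1.3] tilt [-0.003 -0.009] yaw -3.096 open 0.237 t 26.6
[[7.8, -3.9, 0.1], [9.8, -1.9, 0.0], [10.0, 0.5, 0.0], [9.5, 3.0, 0.0], [8.5, 5.2, -0.0]]
```

step_arm --commands '[[[7.8,-3.9,0],0,0.1],[[9.8,-1.9,0],0,0.1],[[10,0.5,0],0,0.1],[[9.5,3,0],0,0.1],[[8.5,5.2,0],0,0.1]]'

```text
clock: 27.28
eef_pos: [618.2, -11.2, 303.0]
tcp_rot: [-3.134, 0.007, -3.097]
contact_force: [3.4, -0.4, -0.8]
opening: 0.236
```

```bash
python3 -c "
from h import *
plan([2.4,2.6,2.85,3.05])"
```

```text
g [619.4 -12.3 148. ] r 39.4 crank 2.183 F [ 3.4 -0.4 -0.8] tilt [ 0.007 -0.007] yaw -3.097 open 0.236 t 27.3
[[6.9, 5.2, -0.1], [4.8, 6.4, -0.1], [4.1, 9.1, -0.1], [1.5, 7.8, -0.1]]
```

step_arm --commands '[[[6.9,5.2,0],0,0.1],[[4.8,6.4,0],0,0.1],[[4.1,9.1,0],0,0.1],[[1.5,7.8,0],0,0.1],[[0.2,3,0],0,0.1]]'

```text
clock: 27.9
eef_pos: [598.6, 20.5, 302.7]
tcp_rot: [-3.132, 0.01, -3.097]
contact_force: [4.7, -3.1, -1.6]
opening: 0.237
```

```bash
python3 -c "
from h import *
plan([2.95,2.7,2.45,2.2,1.95,1.8,1.6])"
```

```text
g [600.3  19.1 147.8] r 40.3 crank 3.143 F [ 4.7 -3.1 -1.6] tilt [ 0.011 -0.009] yaw -3.097 open 0.237 t 27.9
[[-1.0, -7.7, 0.1], [-3.1, -9.5, 0.1], [-5.4, -8.4, 0.1], [-7.3, -6.8, 0.1], [-8.7, -4.8, 0.1], [-5.7, -1.8, 0.1], [-7.9, -1.0, 0.1]]
```

step_arm --commands '[[[-1,-7.7,0],0,0.1],[[-3.1,-9.5,0],0,0.1],[[-5.4,-8.4,0],0,0.1],[[-7.3,-6.8,0],0,0.1],[[-8.7,-4.8,0],0,0.1],[[-5.7,-1.8,0],0,0.1],[[-5,-0.8,0],0,0.1],[[0,0,0],0,0.1]]'

```text
clock: 28.9
eef_pos: [636.1, -17.9, 303.0]
tcp_rot: [-3.138, 0.001, -3.098]
contact_force: [0.7, 5.5, 3.3]
opening: 0.24
```

```bash
python3 -c "
from h import *
plan(np.arange(1.9,4.2,.25))"
```

```text
g [636.3 -18.4 148. ] r 39.6 crank 1.723 F [0.7 5.5 3.3] tilt [ 0.001 -0.003] yaw -3.098 open 0.240 t 28.9
[[6.9, 1.2, -0.0], [9.0, 4.4, -0.0], [7.6, 6.4, -0.0], [5.8, 8.1, -0.0], [3.6, 9.3, -0.0], [1.2, 9.9, -0.0], [-1.3, 9.9, -0.0], [-3.7, 9.3, -0.0], [-5.9, 8.1, -0.0], [-7.7, 6.3, -0.0]]
```

step_arm --commands '[[[6.9,1.2,0],0,0.1],[[9,4.4,0],0,0.1],[[7.6,6.4,0],0,0.1],[[5.8,8.1,0],0,0.1],[[3.6,9.3,0],0,0.1],[[1.2,9.9,0],0,0.1],[[-1.3,9.9,0],0,0.1]]'

```text
clock: 29.78
eef_pos: [600.4, 29.6, 302.6]
tcp_rot: [-3.133, 0.003, -3.098]
contact_force: [0.5, -4.9, 1.9]
opening: 0.237
```

```bash
python3 -c "
from h import *
plan([3.55,3.8,4.05,4.3,4.55,4.7])"
```

```text
g [600.9  28.4 147.6] r 40.3 crank -2.908 F [ 0.5 -4.9  1.9] tilt [ 0.004 -0.008] yaw -3.098 open 0.237 t 29.8
[[-2.4, 6.6, -0.0], [-5.1, 8.6, -0.1], [-7.0, 7.1, -0.0], [-8.6, 5.1, -0.0], [-9.6, 2.8, 0.0], [-6.0, 0.5, 0.0]]
```

step_arm --commands '[[[-2.4,6.6,0],0,0.1],[[-5.1,8.6,0],0,0.1],[[-7,7.1,0],0,0.1],[[-8.6,5.1,0],0,0.1],[[-9.6,2.8,0],0,0.1],[[-6,0.5,0],0,0.1],[[0,0,0],0,0.1]]'

```text
clock: 30.65
eef_pos: [640.5, 64.2, 302.2]
tcp_rot: [-3.129, 0.001, -3.095]
contact_force: [-0.8, -5.9, 6.2]
opening: 0.237
```

```bash
python3 -c "
from h import *
plan([4.45,4.2,3.95,3.7,3.45,3.25])"
```

```text
g [640.7  62.2 147.2] r 41.3 crank -1.521 F [-0.8 -5.9  6.2] tilt [ 0.001 -0.013] yaw -3.095 open 0.237 t 30.6
[[12.4, -2.6, 0.0], [9.2, -3.8, 0.0], [8.0, -5.9, 0.1], [6.3, -7.7, 0.1], [4.2, -9.1, 0.1], [1.7, -7.8, 0.1]]
```

step_arm --commands '[[[12.4,-2.6,0],0,0.1],[[9.2,-3.8,0],0,0.1],[[8,-5.9,0],0,0.1],[[6.3,-7.7,0],0,0.1],[[4.2,-9.1,0],0,0.1],[[1.7,-7.8,0],0,0.1],[[0,0,0],0,0.1]]'

```text
clock: 31.52
eef_pos: [599.5, 25.2, 302.7]
tcp_rot: [-3.133, 0.005, -3.097]
contact_force: [4.0, 0.9, 0.8]
opening: 0.237
```

```bash
python3 -c "
from h import *
plan([3.5,3.75,4.0,4.25,4.5,4.75,5.0])"
```

```text
g [600.4  23.9 147.7] r 40.2 crank -3.020 F [4.  0.9 0.8] tilt [ 0.005 -0.008] yaw -3.097 open 0.237 t 31.5
[[-2.5, 9.1, -0.1], [-4.6, 8.8, -0.1], [-6.7, 7.4, -0.0], [-8.3, 5.5, -0.0], [-9.4, 3.3, 0.0], [-9.9, 0.9, 0.0], [-9.8, -1.6, 0.1]]
```

Crank is at 3.26. Forward again.

step_arm --commands '[[[-2.5,9.1,0],0,0.1],[[-4.6,8.8,0],0,0.1],[[-6.7,7.4,0],0,0.1],[[-8.3,5.5,0],0,0.1],[[-9.4,3.3,0],0,0.1],[[-9.9,0.4,0],0,0.1],[[-9.8,-2,0],0,0.1]]'

```text
clock: 32.4
eef_pos: [647.2, 63.6, 302.2]
tcp_rot: [-3.129, -0.01, -3.094]
contact_force: [-3.8, 1.0, 7.1]
opening: 0.241
```

```bash
python3 -c "
from h import *
plan([5.2,5.45,5.7,5.95,6.2])"
```

```text
g [645.8  61.6 147.2] r 41.0 crank -1.396 F [-3.8  1.   7.1] tilt [-0.01  -0.013] yaw -3.094 open 0.241 t 32.4
[[-11.6, -5.0, -0.1], [-8.2, -5.7, -0.0], [-6.5, -7.6, 0.0], [-4.4, -9.0, 0.1], [-2.1, -9.8, 0.1]]
```

step_arm --commands '[[[-10,-3.5,0],0,0.1],[[-8.9,-6.2,0],0,0.1],[[-6.5,-7.6,0],0,0.1],[[-4.4,-9,0],0,0.1],[[-2.1,-9.8,0],0,0.1],[[0,0,0],0,0.1]]'

```text
clock: 33.15
eef_pos: [681.6, 34.5, 301.9]
tcp_rot: [-3.132, -0.016, -3.091]
contact_force: [0.2, -3.5, 3.2]
opening: 0.239
```

```bash
python3 -c "
from h import *
plan([6.15,6.3])"
```

```text
g [679.2  32.9 146.9] r 40.5 crank -0.254 F [ 0.2 -3.5  3.2] tilt [-0.015 -0.01 ] yaw -3.091 open 0.239 t 33.1
[[-0.4, -4.9, 0.0], [-0.3, -6.0, 0.1]]
```

step_arm --commands '[[[-0.4,-5,0],0,0.1],[[-0.3,-5,0],0,0.1],[[0,0,0],0,0.1]]'

```text
clock: 33.52
eef_pos: [682.9, 24.9, 301.9]
tcp_rot: [-3.133, -0.016, -3.091]
contact_force: [1.6, -0.2, 2.1]
opening: 0.235
```

```bash
python3 -c "
from h import *
plan(np.arange(6.0,4.4,-.25))"
```

```text
g [680.6  23.4 146.9] r 40.2 crank -0.017 F [ 1.6 -0.2  2.1] tilt [-0.015 -0.009] yaw -3.091 open 0.235 t 33.5
[[1.7, 10.5, -0.1], [3.9, 9.2, -0.0], [6.1, 7.9, 0.0], [7.8, 6.2, 0.1], [9.1, 4.0, 0.1], [9.8, 1.7, 0.1], [9.9, -0.8, 0.2]]
```

step_arm --commands '[[[1.7,10.5,0],0,0.1],[[3.9,9.2,0],0,0.1],[[6.1,7.9,0],0,0.1],[[7.8,6.2,0],0,0.1],[[9.1,4,0],0,0.1],[[9.8,1.7,0],0,0.1],[[9.9,-0.8,0],0,0.1]]'

```text
clock: 34.4
eef_pos: [634.9, 62.9, 302.4]
tcp_rot: [-3.131, -0.002, -3.092]
contact_force: [3.7, 3.6, -0.1]
opening: 0.24
```

```bash
python3 -c "
from h import *
plan(np.arange(4.4,2.5,-.25))"
```

```text
g [634.7  61.2 147.4] r 40.7 crank -1.668 F [ 3.7  3.6 -0.1] tilt [-0.002 -0.011] yaw -3.092 open 0.240 t 34.4
[[8.4, -2.4, 0.0], [9.1, -4.2, 0.1], [7.7, -6.3, 0.1], [5.9, -8.0, 0.1], [3.8, -9.2, 0.1], [1.4, -9.9, 0.1], [-1.1, -9.9, 0.1], [-3.5, -9.3, 0.1]]
```

step_arm --commands '[[[8.4,-2.4,0],0,0.1],[[9.1,-4.2,0],0,0.1],[[7.7,-6.3,0],0,0.1],[[5.9,-8,0],0,0.1],[[3.8,-9.2,0],0,0.1],[[1.4,-9.9,0],0,0.1],[[-1.1,-9.9,0],0,0.1],[[-3.5,-9.3,0],0,0.1]]'

```text
clock: 35.4
eef_pos: [605.4, 0.8, 302.9]
tcp_rot: [-3.134, 0.006, -3.093]
contact_force: [8.2, 9.6, -4.8]
opening: 0.239
```

```bash
python3 -c "
from h import *
plan(np.arange(2.45,0.6,-.25))"
```

```text
g [ 6.064e+02 -3.000e-01  1.479e+02] r 40.2 crank 2.631 F [ 8.2  9.6 -4.8] tilt [ 0.006 -0.007] yaw -3.093 open 0.239 t 35.4
[[-4.2, -5.9, 0.1], [-7.2, -6.9, 0.1], [-8.7, -4.8, 0.1], [-9.6, -2.5, 0.1], [-10.0, -0.1, 0.1], [-9.7, 2.4, 0.0], [-8.8, 4.7, 0.0], [-7.3, 6.7, -0.0]]
```

step_arm --commands '[[[-4.2,-5.9,0],0,0.1],[[-7.2,-6.9,0],0,0.1],[[-8.7,-4.8,0],0,0.1],[[-9.6,-2.5,0],0,0.1],[[-10,-0.1,0],0,0.1],[[-9.7,2.4,0],0,0.1],[[-8.8,4.7,0],0,0.1],[[-7.3,6.7,0],0,0.1]]'

```text
clock: 36.4
eef_pos: [665.8, -8.6, 303.3]
tcp_rot: [-3.132, -0.012, -3.096]
contact_force: [3.1, -10.4, 1.3]
opening: 0.241
```

```bash
python3 -c "
from h import *
plan([.6,.35,.12])"
```

```text
g [663.9 -10.2 148.3] r 38.9 crank 0.970 F [  3.1 -10.4   1.3] tilt [-0.012 -0.01 ] yaw -3.096 open 0.241 t 36.4
[[-11.0, 9.5, -0.2], [-4.6, 8.9, -0.1], [-2.1, 8.9, -0.1]]
```

step_arm --commands '[[[-6.5,4,0],0,0.1],[[-5.5,5.5,0],0,0.1],[[-4.6,8.9,0],0,0.1],[[-2.1,8.5,0],0,0.1],[[0,0,0],0,0.1]]'

```text
clock: 37.02
eef_pos: [682.0, 14.8, 303.4]
tcp_rot: [-3.127, -0.017, -3.098]
contact_force: [2.8, 2.6, -0.2]
opening: 0.238
```

```bash
python3 -c "
from h import *
plan([.05])"
```

```text
g [679.5  12.5 148.4] r 39.9 crank 0.259 F [ 2.8  2.6 -0.2] tilt [-0.016 -0.015] yaw -3.098 open 0.238 t 37.0
[[-1.4, 8.2, -0.1]]
```

step_arm --commands '[[[-1,5.5,0],0,0.1],[[0,0,0],0,0.1],[[0,0,-6],0,0.1],[[0,0,-6],0,0.1],[[0,0,-5],0,0.1]]'

```text
clock: 37.65
eef_pos: [682.7, 19.8, 316.6]
tcp_rot: [-3.127, -0.018, -3.099]
contact_force: [6.4, -0.7, -10.8]
opening: 0.235
```

step_arm --commands '[[[0,0,-2],0,0.1],[[0,0,-2],0,0.1]]'

```text
clock: 37.9
eef_pos: [682.8, 19.6, 318.3]
tcp_rot: [-3.128, -0.018, -3.099]
contact_force: [8.1, -0.1, -10.3]
opening: 0.233
```

```bash
python3 -c "
from h import *
kn((1.8,0))"
```

```text
g [680.   17.3 163.4] r 39.7 crank 0.136 F [  8.1  -0.1 -10.3] tilt [-0.018 -0.015] yaw -3.099 open 0.233 t 37.9
```

step_arm --commands '[[[0,0,-4],0,0.1],[[0,0,-4],0,0.1]]'

```text
clock: 38.15
eef_pos: [682.9, 19.6, 323.5]
tcp_rot: [-3.128, -0.019, -3.099]
contact_force: [7.8, -0.5, -9.2]
opening: 0.241
```

step_arm --commands '[[[0,0,-3],0,0.1],[[0,0,-2],0,0.1]]'

```text
clock: 38.4
eef_pos: [682.9, 19.5, 323.8]
tcp_rot: [-3.129, -0.02, -3.099]
contact_force: [10.9, 0.7, -15.2]
opening: 0.237
```

```bash
python3 -c "
from h import *
kn((1.8,0))"
```

```text
g [679.9  17.3 168.9] r 39.5 crank 0.136 F [ 10.9   0.7 -15.2] tilt [-0.02  -0.014] yaw -3.099 open 0.237 t 38.4
```

step_arm --commands '[[[0,0,0],0,0.1],[[0,0,0],0,0.65],[[0,0,0],0,0.65],[[0,0,0],0,0.65],[[0,0,-20],0,0.65],[[0,0,-35],0,0.65],[[45,0,0],0,0.65],[[45,0,0],0,0.65],[[32,0,0],0,0.65],[[0,0,0],0,0.65],[[0,0,0],0,0.65]]'

```text
clock: 39.78
eef_pos: [559.1, 14.9, 391.4]
tcp_rot: [-3.129, -0.017, -3.099]
contact_force: [0.6, 0.8, 0.3]
opening: 0.65
```

```bash
python3 -c "
from h import *
tg(556,17,32,.046+np.pi)
snap('s13','side',0);snap('v13','scene',0);snap('w13')
c,s=np.cos(.046),np.sin(.046)
W=lambda x,y,z:[638.7+c*x-s*y,20.9+s*x+c*y,z]
m=L('w13')
for p in((-104,14,28),(-104,-14,28)):print(proj(m,W(*p)))
A=cv2.imread('pics/s13.png')[150:270,150:310];V=cv2.imread('pics/v13.png')[150:270,130:290]
cv2.imwrite('pics/c13.png',np.vstack([np.hstack([cv2.resize(x,(400,300),interpolation=cv2.INTER_CUBIC) for x in(A,V)]),np.hstack([cv2.resize(cv2.imread('pics/w13.png'),(400,300)),cv2.resize(cv2.imread('pics/s13.png'),(400,300))])]))
"
```

```text
grasp [556.5  12.8 236.5] yaw -3.099 tiltz [-0.0166 -0.0135] shift [-3.1, 6.9, 204.4] turn -0.004 F [0.6 0.8 0.3] open 0.650 t 39.77
[277.5, 153.6]
[251.7, 153.7]
```

View pics/c13.png

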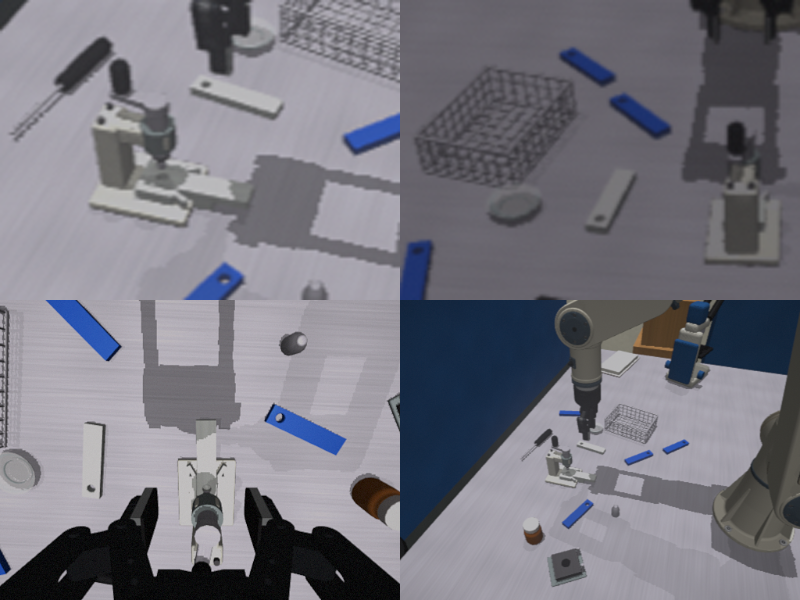

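c13 shows the tap raised with the knob near +x, the tapped bar home in the nest, and the plates flat. The finished bar is at wrist-view (93,460).

step_arm --commands '[[[-3,7,0],0,0.65],[[0,0,50],0,0.65],[[0,0,50],0,0.65],[[0,0,50],0,0.6],[[0,0,30],0,0.6],[[0,0,0],0,0.6],[[0,0,0],0,0.6]]' --force 60

```text
clock: 40.8
eef_pos: [564.2, 22.4, 205.6]
tcp_rot: [-3.129, -0.015, -3.099]
contact_force: [-0.1, -0.0, 0.6]
opening: 0.603
```

```bash
python3 -c "
from h import *
tg(556,17.2,32,.046+np.pi);print(sense()['tcp_rot'])"
```

```text
grasp [562.   20.4  50.6] yaw -3.099 tiltz [-0.0142 -0.0128] shift [5.9, -2.7, 18.8] turn -0.003 F [-0.1 -0.   0.6] open 0.603 t 40.80
[-3.12944882 -0.01473047 -3.09895916]
```

step_arm --commands '[[[5.5,-2.7,0],0,0.6],[[0,0,9],0,0.6],[[0,0,8],0,0.6],[[0,0,0],0,0.6],[[0,0,0],0,0.2],[[0,0,0],0,0.2],[[0,0,0],0,0.2],[[0,0,0],0,0.2]]'

```text
clock: 41.8
eef_pos: [559.8, 19.2, 191.4]
tcp_rot: [-3.129, -0.009, -3.099]
contact_force: [-0.4, -0.4, -0.0]
opening: 0.306
```

```bash
python3 -c "
from h import *
tg(556,17.2,32,.046+np.pi);print(sense()['tcp_rot'])"
```

```text
grasp [558.5  17.2  36.4] yaw -3.099 tiltz [-0.0085 -0.0126] shift [2.4, 0.1, 4.5] turn -0.003 F [-0.4 -0.4 -0. ] open 0.306 t 41.80
[-3.12936288 -0.00901068 -3.09901778]
```

step_arm --commands '[[[3,0,-0.5],0,0.2],[[8,0,0],0,0.2],[[10,0,0],0,0.2],[[12,0,0],0,0.2],[[14,0,0],0,0.2],[[14,0,0],0,0.2],[[14,0,0],0,0.2],[[14,0,0],0,0.2],[[10,0,0],0,0.2],[[0,0,-45],0,0.2],[[0,0,-50],0,0.2],[[0,0,-50],0,0.2],[[0,0,-50],0,0.2],[[0,-40,-45],0,0.2],[[-30,-45,0],0,0.2],[[-30,-40,0],0,0.2],[[0,0,0],0,0.2],[[0,0,0],0,0.2]]'

```text
clock: 44.05
eef_pos: [518.7, -107.6, 442.0]
tcp_rot: [-3.128, -0.008, -3.097]
contact_force: [-0.7, 0.9, -0.3]
opening: 0.305
```

```bash
python3 -c "
from h import *
tg(556,-130,280,.046+np.pi);print(sense()['tcp_rot'])
snap('w14')
"
```

```text
grasp [ 517.6 -109.7  287. ] yaw -3.097 tiltz [-0.0072 -0.0139] shift [-37.5, -21.9, 7.0] turn -0.002 F [-0.7  0.9 -0.3] open 0.305 t 44.05
[-3.1280093  -0.00778861 -3.09749628]
```

View pics/w14_b.png

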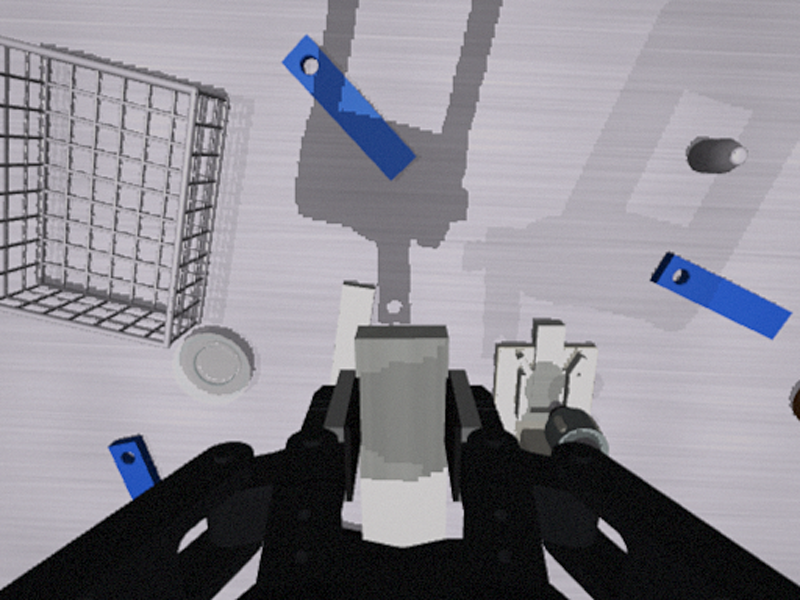

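Run:
```python
from h import *
m=L('w14');A=lambda u,v,z:atz(m,u*.64,v*.64,z).round(1)[:2]
a,b=A(195,90,60),A(168,343,60);print("rim",a,b,np.linalg.norm(a-b),np.arctan2(*(b-a)[::-1]))
print("rim left", A(0,40,60),A(0,303,60))
for p in((228,97),(205,325),(47,55),(40,283)):print("floor",p,A(*p,4))
print("bar plain end",A(344,283,12),A(376,285,12)); print("dish",A(216,362,16))
m=L('w13');A=lambda u,v,z:atz(m,u*1.28,(v-300)*1.28,z).round(1)[:2]
print("w13 plain",A(85,423,12),A(103,424,12),"hole",A(92,489,12),"far",A(82,496,12),A(101,498,12))
```

```text
rim [ 405.9 -258.9] [ 591.4 -295.2] 189.01835889669553 -0.19324534503948135
rim left [ 380.8 -385.9] [ 564.5 -422.3]
floor (228, 97) [ 404.1 -256.5]
floor (205, 325) [ 595.9 -288.9]
floor (47, 55) [ 379.9 -394.9]
floor (40, 283) [ 563.5 -432.2]
bar plain end [ 548.7 -162.8] [ 549.2 -135.3]
dish [ 626.2 -276.5]
w13 plain [ 549.5 -162.1] [ 549.8 -135.6] hole [ 655.4 -160.7] far [ 668.6 -177.9] [ 670.6 -147.5]
```

step_arm --commands '[[[0,0,0],0.12,0.2],[[0,0,0],0.115,0.2],[[10,-45,0],0,0.2],[[20,-50,0],0,0.2],[[20,-50,0],0,0.2],[[10,-50,0],0,0.2],[[10,-35,0],0,0.2],[[0,0,40],0,0.2],[[0,0,40],0,0.2],[[0,0,0],0,0.2],[[0,0,0],0,0.2]]'

```text
clock: 45.48
eef_pos: [398.7, -315.9, 365.2]
tcp_rot: [-3.127, -0.004, 2.956]
contact_force: [0.9, -0.3, -1.3]
opening: 0.309
```

```bash
python3 -c "
from h import *
tg(446.9,-356.7,42,np.pi-.193);print(sense()['tcp_rot'])
"
```

```text
grasp [ 397.7 -318.   210.2] yaw 2.956 tiltz [-0.0066 -0.0137] shift [-56.2, -26.5, 168.4] turn 0.008 F [ 0.9 -0.3 -1.3] open 0.309 t 45.48
[-3.12687377 -0.00397378  2.95642822]
```

step_arm --commands '[[[-28,-13,0],0,0.2],[[-28,-13,0],0,0.2],[[0,0,35],0,0.2],[[0,0,35],0,0.2],[[0,0,25],0,0.2],[[0,0,0],0,0.2]]'

```text
clock: 46.22
eef_pos: [455.3, -354.1, 280.3]
tcp_rot: [-3.12, 0.011, 2.961]
contact_force: [-0.6, -0.1, -0.6]
opening: 0.307
```

```bash
python3 -c "
from h import *
tg(446.9,-356.7,42,np.pi-.193);print(sense()['tcp_rot'])
"
```

```text
grasp [ 456.3 -357.7  125.3] yaw 2.961 tiltz [ 0.0066 -0.0236] shift [10.3, 1.1, 83.2] turn 0.013 F [-0.6 -0.1 -0.6] open 0.307 t 46.23
[-3.11955263  0.01076176  2.96115551]
```

step_arm --commands '[[[9,1,0],0,0.2],[[0,0,25],0,0.2],[[0,0,25],0,0.2],[[0,0,18],0,0.2],[[0,0,10],0,0.2],[[0,0,0],0,0.2]]'

```text
clock: 46.98
eef_pos: [449.0, -354.8, 209.7]
tcp_rot: [-3.113, 0.022, 2.962]
contact_force: [-0.1, -0.0, -0.7]
opening: 0.305
```

```bash
python3 -c "
from h import *
tg(446.9,-356.7,42,np.pi-.193);print(sense()['tcp_rot'])
"
```

```text
grasp [ 451.6 -359.7   54.8] yaw 2.962 tiltz [ 0.0167 -0.0317] shift [5.4, 2.5, 12.6] turn 0.014 F [-0.1 -0.  -0.7] open 0.305 t 46.98
[-3.11336512  0.02211593  2.96237385]
```

step_arm --commands '[[[3,2,8],0,0.2],[[0,0,7],0,0.2],[[0,0,0],0,0.2],[[0,0,0],0,0.5],[[0,0,0],0,0.5],[[0,0,0],0,0.5],[[0,0,-25],0,0.5],[[0,0,-45],0,0.5],[[0,0,-50],0,0.5],[[0,0,-50],0,0.5],[[0,0,-40],0,0.5],[[0,0,0],0,0.6],[[0,0,0],0,0.6]]'

```text
clock: 48.6
eef_pos: [442.8, -345.7, 412.0]
tcp_rot: [-3.112, 0.025, 2.962]
contact_force: [-0.3, -0.0, -1.1]
opening: 0.602
```

```bash
python3 -c "
from h import *
tg(560,-153,250,np.pi-.0);print(sense()['tcp_rot'])
"
```

```text
grasp [ 445.8 -350.9  257.1] yaw 2.962 tiltz [ 0.0195 -0.0338] shift [-76.8, 215.3, 2.7] turn -0.179 F [-0.3 -0.  -1.1] open 0.602 t 48.60
[-3.1118474   0.02521439  2.96239108]
```

```bash
python3 -c "
from h import *
snap('v15','scene',0);snap('s15','side',0)
for t,o,z in(('v15','a_scene',12),('s15','a_side',12)):
    m=L(t);p=proj(m,[609.5,-155.8,12]);u,v=map(int,p);w=30
    A=cv2.imread(f'pics/{t}.png')[v-w:v+w,u-w:u+w].astype(int);B=cv2.imread(f'pics/{o}.png')[v-w:v+w,u-w:u+w].astype(int)
    d=np.abs(A-B).max(2);print(t,p,'changed',(d>40).sum(), np.argwhere(d>40).mean(0) if (d>40).any() else '')
"
```

```text
v15 [213.9, 227.8] changed 0 
s15 [243.8, 186.8] changed 0
```

step_arm --commands '[[[0,0,0],-0.065,0.6],[[-20,45,0],0,0.6],[[-30,45,0],0,0.6],[[-30,45,0],0,0.6],[[-20,45,0],0,0.6],[[0,0,0],0,0.6],[[0,0,0],0,0.6]]'

```text
clock: 49.58
eef_pos: [564.4, -173.9, 397.4]
tcp_rot: [-3.115, 0.007, 3.027]
contact_force: [0.3, -0.3, 0.8]
opening: 0.597
```

```bash
python3 -c "
from h import *
tg(607,-155.5,100,np.pi-.114)
snap('w16')
m=L('w16')
for p in((549,-162.5,12),(549.5,-135.5,12),(655,-161,12),(669.6,-177,12),(670.6,-149,12)):print(proj(m,p))
"
```

```text
grasp [ 565.  -178.2  242.5] yaw 3.027 tiltz [ 0.0042 -0.0275] shift [-38.1, 31.2, 141.9] turn -0.000 F [ 0.3 -0.3  0.8] open 0.597 t 49.58
[275.5, 148.9]
[299.0, 146.8]
[284.8, 232.6]
[273.3, 244.2]
[295.4, 242.9]
```

```bash
python3 -c "
from h import *
im=cv2.imread('pics/w16.png').astype(int)
for r in(160,180,200): print(r,[(c,im[r,c].tolist()) for c in range(264,312,3)])
print([(r,im[r,287].tolist()) for r in range(138,160,2)])
"
```

```text
160 [(264, [168, 159, 163]), (267, [187, 176, 182]), (270, [187, 175, 181]), (273, [113, 109, 112]), (276, [138, 142, 141]), (279, [139, 141, 140]), (282, [142, 147, 146]), (285, [142, 146, 146]), (288, [144, 146, 145]), (291, [178, 177, 179]), (294, [194, 193, 196]), (297, [189, 188, 190]), (300, [169, 161, 165]), (303, [171, 164, 167]), (306, [174, 166, 170]), (309, [172, 164, 168])]
180 [(264, [188, 179, 185]), (267, [186, 178, 180]), (270, [185, 174, 178]), (273, [162, 158, 162]), (276, [189, 191, 192]), (279, [192, 195, 194]), (282, [192, 192, 194]), (285, [191, 192, 193]), (288, [190, 191, 194]), (291, [190, 190, 193]), (294, [192, 191, 194]), (297, [180, 175, 178]), (300, [184, 177, 180]), (303, [183, 174, 180]), (306, [186, 176, 181]), (309, [184, 174, 179])]
200 [(264, [185, 173, 179]), (267, [186, 176, 178]), (270, [184, 174, 178]), (273, [149, 149, 149]), (276, [193, 194, 196]), (279, [192, 194, 196]), (282, [193, 193, 196]), (285, [194, 195, 197]), (288, [190, 191, 192]), (291, [192, 193, 195]), (294, [195, 193, 197]), (297, [169, 160, 164]), (300, [182, 172, 175]), (303, [185, 176, 180]), (306, [184, 174, 179]), (309, [180, 170, 176])]
[(138, [120, 114, 119]), (140, [122, 116, 119]), (142, [121, 116, 120]), (144, [118, 111, 113]), (146, [117, 109, 113]), (148, [82, 79, 78]), (150, [118, 119, 120]), (152, [134, 135, 136]), (154, [127, 130, 130]), (156, [126, 129, 127]), (158, [129, 131, 130])]
```

step_arm --commands '[[[-19,15.5,0],0,0.6],[[-19,15.5,0],0,0.6],[[0,0,40],0,0.6],[[0,0,40],0,0.6],[[0,0,40],0,0.6],[[0,0,20],0,0.6],[[0,0,0],0,0.6],[[0,0,0],0,0.6]]'

```text
clock: 50.62
eef_pos: [615.2, -150.9, 253.9]
tcp_rot: [-3.115, 0.014, 3.023]
contact_force: [0.4, -0.1, 0.2]
opening: 0.599
```

```bash
python3 -c "
from h import *
tg(607,-155.5,21,np.pi-.114)
"
```

```text
grasp [ 616.9 -155.3   99. ] yaw 3.023 tiltz [ 0.0106 -0.0282] shift [10.9, 0.7, 77.9] turn -0.005 F [ 0.4 -0.1  0.2] open 0.599 t 50.62
```

step_arm --commands '[[[8,0.5,0],0,0.6],[[0,0,20],0,0.6],[[0,0,20],0,0.6],[[0,0,15],0,0.6],[[0,0,8],0,0.6],[[0,0,0],0,0.6]]'

```text
clock: 51.38
eef_pos: [608.3, -151.3, 188.0]
tcp_rot: [-3.115, 0.016, 3.022]
contact_force: [-0.2, -0.2, -0.6]
opening: 0.597
```

```bash
python3 -c "
from h import *
tg(607,-155.5,21,np.pi-.114)
"
```

```text
grasp [ 610.3 -155.8   33. ] yaw 3.022 tiltz [ 0.0129 -0.0287] shift [3.5, 0.2, 12.0] turn -0.005 F [-0.2 -0.2 -0.6] open 0.597 t 51.38
```

step_arm --commands '[[[0,0,6],0,0.6],[[0,0,6],0,0.6],[[0,0,0],0,0.2],[[0,0,0],0,0.2],[[0,0,0],0,0.2],[[0,0,0],0,0.2],[[0,0,-20],0,0.2],[[0,0,-40],0,0.2],[[0,0,-45],0,0.2],[[0,0,-30],0,0.2],[[0,0,0],0,0.2]]'

```text
clock: 52.75
eef_pos: [607.1, -147.7, 320.5]
tcp_rot: [-3.114, 0.021, 3.022]
contact_force: [0.0, -0.5, -1.0]
opening: 0.306
```

```bash
python3 -c "
from h import *
tg(489.5,-325,140,np.pi-.193)
"
```

```text
grasp [ 609.8 -152.3  165.6] yaw 3.022 tiltz [ 0.0176 -0.0297] shift [99.4, -185.1, 28.6] turn 0.074 F [ 0.  -0.5 -1. ] open 0.306 t 52.75
```

step_arm --commands '[[[0,0,0],0.074,0.2],[[25,-45,0],0,0.2],[[25,-45,0],0,0.2],[[25,-45,0],0,0.2],[[20,-35,0],0,0.2],[[0,0,0],0,0.2],[[0,0,0],0,0.2]]'

```text
clock: 53.62
eef_pos: [475.7, -298.3, 319.7]
tcp_rot: [-3.118, 0.019, 2.947]
contact_force: [-0.7, 0.4, -1.0]
opening: 0.305
```

```bash
python3 -c "
from h import *
tg(489.5,-325,100,np.pi-.193)
"
```

```text
grasp [ 477.9 -302.5  164.8] yaw 2.947 tiltz [ 0.0145 -0.0273] shift [-14.5, -18.3, 65.6] turn -0.001 F [-0.7  0.4 -1. ] open 0.305 t 53.62
```

step_arm --commands '[[[-14,-18,0],0,0.2],[[0,0,20],0,0.2],[[0,0,20],0,0.2],[[0,0,10],0,0.2],[[0,0,0],0,0.2]]'

```text
clock: 54.25
eef_pos: [490.4, -316.4, 268.3]
tcp_rot: [-3.119, 0.019, 2.953]
contact_force: [-0.1, -0.1, 0.3]
opening: 0.302
```

```bash
python3 -c "
from h import *
tg(489.5,-325,45,np.pi-.193)
"
```

```text
grasp [ 492.7 -320.5  113.4] yaw 2.953 tiltz [ 0.0146 -0.0261] shift [3.6, -3.5, 68.4] turn 0.004 F [-0.1 -0.1  0.3] open 0.302 t 54.25
```

step_arm --commands '[[[3,-3.5,0],0,0.2],[[0,0,20],0,0.2],[[0,0,20],0,0.2],[[0,0,15],0,0.2],[[0,0,8],0,0.2],[[0,0,0],0,0.2]]'

```text
clock: 55.0
eef_pos: [489.0, -322.0, 207.4]
tcp_rot: [-3.116, 0.025, 2.954]
contact_force: [-0.6, -0.6, -0.6]
opening: 0.301
```

```bash
python3 -c "
from h import *
tg(489.5,-325,42,np.pi-.193)
"
```

```text
grasp [ 492.1 -326.6   52.5] yaw 2.954 tiltz [ 0.0198 -0.0296] shift [3.1, 1.4, 10.4] turn 0.005 F [-0.6 -0.6 -0.6] open 0.301 t 55.00
```

step_arm --commands '[[[0,0,3],0,0.2],[[0,0,0],0,0.5],[[0,0,0],0,0.5],[[0,0,0],0,0.5],[[0,0,-25],0,0.5],[[0,0,-45],0,0.5],[[0,0,-50],0,0.5],[[0,0,-50],0,0.5],[[0,0,-40],0,0.5],[[40,0,0],0,0.5],[[40,20,0],0,0.5],[[0,40,0],0,0.5],[[0,40,0],0,0.5],[[0,40,0],0,0.5],[[0,0,0],0,0.5],[[0,0,0],0,0.5]]'

```text
clock: 57.0
eef_pos: [430.1, -159.8, 419.5]
tcp_rot: [-3.112, 0.034, 2.953]
contact_force: [0.4, 0.1, 0.9]
opening: 0.499
```

```bash
python3 -c "
from h import *
tg(489.5,-325,45,np.pi-.193)
snap('w17');snap('s17','side',0);snap('v17','scene',0)
A=cv2.imread('pics/s17.png')[110:380,150:350];W=cv2.imread('pics/w17.png');V=cv2.imread('pics/v17.png')[165:250,130:310]
cv2.imwrite('pics/c17.png',np.hstack([cv2.resize(A,(420,567),interpolation=cv2.INTER_CUBIC),np.vstack([cv2.resize(W,(378,284)),cv2.resize(V,(378,283),interpolation=cv2.INTER_CUBIC)])]))
"
```

```text
grasp [ 434.4 -165.2  264.6] yaw 2.953 tiltz [ 0.0278 -0.0349] shift [-76.6, -140.1, 226.5] turn 0.005 F [0.4 0.1 0.9] open 0.499 t 57.00
```

View pics/c17.png

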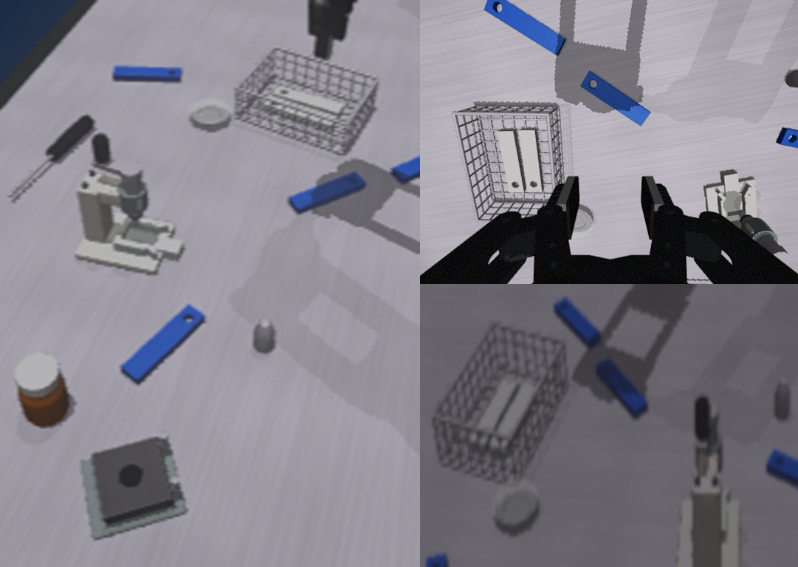

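The last picture shows both bars side by side in the basket (wrist view, about (520,160)). The plates are flat on the rack, the tap is raised, the bystanders are in place, and no other aluminium bar is on the bench. Handing in.

```bash
python3 -c "
from rig import *
print(sign_off())"
```

```text
the job is handed in; nothing more can be done
None
```

I finished the whole sequence and handed the job in at about 57 s of robot time. `sign_off()` gave no verdict, so success is judged from my own checks only.

- **Blank:** I drew it out from under the stack and the plates settled flat on the rack. I slid it home in the nest; the camera showed it within about 1.5 mm of home.
- **Tapping:** The tap went down fully, about 20.6 mm by the arm. I turned the crank to about 3.14, back to 1.72, on to 4.76, back to 3.26, and then to about 6.27 rad. I unscrewed it to about 0.14 rad and only then raised the tap, until it met the upper stop. The joints have no direct reading, so these angles come from the position of the gripper on the knob.
- **Bars:** I dropped the tapped bar and the only finished bar on the bench into the basket. The four blue look-alikes were left alone.

**Last checks:** the final pictures showed both bars flat in the basket, the plates flat on the rack, and the tap raised. The jar, dish and objective were in place, and the arm was clear of everything.

**What disagreed:** the first coarse two-camera readings of the basket and of the blank's end were off, the blank's end by several mm. I replaced them with wrist-camera measurements. Two wrist views of the stand were useless because the fingers blocked them. The tool tilted up to about 0.04 rad during the moves, so I worked the moves out from the measured tilt.

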